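# Hang the chuck key on the tool carousel

## Robot

A 6-joint arm with a two-finger parallel gripper is mounted at the origin on the work surface. World frame = base frame: x ahead of the robot, y to its left, z up, the work surface at z = 0. Lengths are in m, angles in degrees, forces in N, time in s.
With the tool pointing down it reaches from about 0.375 to 0.9 m from the base axis. Payload 3.1 kg.
Tool frame: the origin (TCP) lies between the finger pads; the fingertips stand 11 mm ahead of it and the grasp point (between the pads) lies 8 mm behind it; z points along the fingers, y is the direction in which the jaws open and shut (so a half turn about z gives the same grasp; the last joint's range is limited). The gripper opens to 87 mm and grips with 3 to 60 N. Pads are 19 mm wide; open, the fingers measure 117 mm over their backs; the gripper's body (75 mm by 190 mm) begins 51 mm behind the grasp point.
Start: joints at [-83.451, 30.224, 82.088, -0, 67.689, -10.227], TCP at [0.18, -0.598, 0.234] pointing down, gripper open.
Joint ranges: [-176.69, 176.69], [-43.24, 126.21], [12.49, 139.97], [-82, 262], [0, 151.66], [-163.58, 163.58]. Speed limits (degrees/s): [159.86, 159.86, 180, 180, 180, 180].

## Interface

Orientations are given as a 3x3 rotation matrix whose columns are the frame's x, y, z axes.
In Python, from rig import bot, vision gives the robot as it stands. The module is installed in compiled form; this text tells all that it offers.
- The arm moves only by the tool jog_arm, never from a script. Its argument "rows" is a list of rows, each an object with "dp": the shift along the tool's x, y, z in mm, a list of three; "turn": the turn, a rotation vector about the tool's x, y, z in degrees, a list of three; "grip": the opening, from 0 (shut) to 1 (fully open). A call has 1 to 10 rows; each row is the pose to reach, as a shift and turn from the pose commanded when the call began, along the tool's axes at that moment; what a row does not reach only later rows make up. A row lasts 1/10 s, in which the tool goes at most 50 mm and 8.59 degrees, less where a joint would pass 70% of its speed; a pose out of reach is approached as far as the arm can. A call with a gripper value outside its range is refused whole. The fingers move at their own pace and stop on an object; the grip force is fixed at half the most. Time passes only in rows, so rows that repeat a pose let the fingers close. It gives the time, the measured TCP pose, the force and the opening at its end, in the units of the state.
- bot.read_state(): the state, without advancing time (a new reading comes with each control period).
- vision.capture(name): name is "side" or "top"; returns (picture, depth): 400x640x3 uint8, red, green, blue; 400x640 float32, m along the optical axis (not along the pixel's ray), 0 where there is no reading.
- vision.camera_info(name): a dict with "vertical_fov" (degrees; the focal length in pixels is half the picture's height over the tangent of half this angle, whatever the lens; pixels are square), "cx", "cy" (the principal point, pixels), "k1" (the pictures are not rectified: a ray, as slopes to the right and down, at radius r is drawn at 1 + k1 r^2 times it, then the intrinsics apply), "position" and "rotation" of the camera in the world. Camera axes: x right, y down, z forward; pixel columns grow to the right and rows downward; lengths in m; the calibration is good to about 2 mm. A picture is of the moment at which its call begins. camera_info takes no time and is no camera call.
- bot.hand_in(): hands the job in, once; it reports no verdict.
The state is a dict: "time_s": time; "joint_positions": joint angles; "qvel": joint speeds; "tau": joint torques, N m; "position": TCP position; "tcp_rot": TCP orientation; "force": force on the tool from outside, world axes, zero at the start; "moment": the same for the moment, N m; "opening": opening from 0.0 (shut) to 1.0 (fully open).
Only numpy, scipy, OpenCV 4.12 (cv2) and the standard library are available. Lean on these libraries where they do the work, as an engineer would, in place of code of your own. Each camera call takes 0.05 s, during which the arm holds its last target.

## Task

The T-handled chuck key has been left standing in the lathe chuck. Turn the tool carousel by its crank until the empty double hook faces the front of the bench (towards the robot), then take the key out of the chuck and hang it by its crossbar on that hook: press it gently down past the two spring keepers until it is fully home and both keepers have sprung shut over the bar. Do not force it against the hook, and leave the other things on the bench where they are.

Things in the scene. Friction and masses are not known exactly. Their poses are not given: they have to be found in the camera images.
- stand: cast-iron foot of the tool carousel, fixed to the bench, 176 mm across; origin on the bench on the vertical turning axis; its axes are the world's. The front of the bench is towards -x. The head turning above it carries five double hooks 72 degrees apart: four with tools hanging on them, one empty.
- axis_top (a point): top of the carousel head, on its turning axis, 260 mm above the bench; turns with the head. The head with its tools sweeps 135 mm around the axis and is 295 mm tall at its crank knob, about 260 mm elsewhere; the hung tools swing freely and reach down to about 60 mm above the bench.
- carousel (a joint): turn of the carousel head about the vertical axis, rad, growing anticlockwise seen from above; more than one turn is allowed. At 0 and at 2 pi (6.28) the empty hook points straight to -x, the front; at angle q it points to (-cos q, -sin q). It turns against a steady friction of about 0.22 N m and stays where it is left.
- crank (a point): middle of the carousel's crank knob, to be gripped or pushed: a free-spinning upright boxwood knob, 22 mm in diameter, 34 mm tall (from 17 mm below to 17 mm above this point) on the crank arm; 278 mm above the bench, 70 mm from the turning axis on the side away from the empty hook, at (cos q, sin q) x 70 mm for carousel angle q.
- station (a point): nominal seat of the empty double hook: middle of the axis of a hung crossbar, 100 mm from the turning axis, 188 mm above the bench. Turns with the head: -x points outward, y along a hung bar, z up. But the hook bracket is clamped in a slot anywhere from 16 mm lower to 16 mm higher than this, and its true height is not measured: find it by feel. The clamp does not yield.
- mouth (a point): nominal top of the empty hook's mouth, 48 mm above station, same axes, same +-16 mm doubt. Two upright U-shaped prongs of 7 mm bar at y = -30 and +30 mm (53 mm clear between, and 55 mm clear behind the bar towards the hub). Each has a throat 16 mm wide in x (-8 to +8 mm), flaring out above 36 mm over the seated bar axis to 31 mm wide at the mouth. The bar rests on the throat floor.
- keeper_left (a joint): sprung brass keeper, a level 3 mm wire just outside the prong at station y = +38 mm, across the throat 35 mm above the seated bar axis, pivoted on the hub side; 0 = shut, grows to about 0.7 rad as a bar presses it down. The two together take about 4 to 10 N of push on the bar, more than the key's weight, all the way until the bar is about 3 mm above the throat floor; then they spring shut over it.
- keeper_right (a joint): the same keeper at station y = -38 mm; 0 = shut, grows to about 0.7 rad as it is pressed down.
- key: loose steel T-handled chuck key, about 0.22 kg, upright with z up; origin on the axis of its crossbar, in the middle. Crossbar along y, 10 mm thick, 104 mm long, with 14 mm ball ends. Square head 16 x 16 mm from 16 mm below to 20 mm above the origin, flats facing x and y, the place to grip it; 12 mm shank below.
- key_tip (a point): lower end of the key, 100 mm below its origin: an 8 mm square tip, 16 mm long, under an 18 mm wide collar. At the start the tip stands 16 mm deep in the chuck's socket, about 0.75 mm free all round, the collar resting on the socket's mouth; it draws straight up.
- chuck: four-jaw scroll chuck, 96 mm in diameter, lying in a wooden V cradle 150 x 70 mm, fixed; origin on the bench below its centre, chuck axis along y. The key's socket faces straight up above the origin, its mouth 116 mm above the bench.
- spur_drive: spur drive center standing on its 28 mm head, steel, 80 mm tall; origin at the centre of its underside (bystander)
- live_center: live center with a brass ring, standing on its 42 mm body, point up, 53 mm tall; origin at the centre of its underside (bystander)
- bowl: half-hollowed chestnut bowl, 132 mm wide, 88 mm tall; origin at the centre of its underside (bystander)
- measuring_stick: boxwood measuring stick lying flat, 180 x 22 x 6 mm; origin at the centre of its underside, x along it (bystander)
- bowl_lid: chestnut bowl lid lying flat, 96 mm wide, 19 mm tall; origin at the centre of its underside (bystander)
- wax_tin: round wax tin, 72 mm wide, 45 mm tall; origin at the centre of its underside (bystander)
- gouge: long-handled bowl gouge lying on the bench, 338 mm long, x along it towards the blade, 27 mm thick; origin on the bench below the ferrule between handle and blade (bystander)
Not all that is in view belongs to the job. Of the things shaped like the key, the steel one is meant.

How it is judged:
By the outcome, as a careful person would: the job done as asked, in the order asked, and still so for the second after the job is handed in, with the robot touching nothing.
It also fails if it takes over 58 s, if anything falls off the work surface, if the arm or the gripper's body presses on something with over 40 N, if the wrist force passes 120 N, or if a joint passes its speed limit or range.

## Working session

There is one attempt and no reset: what is moved stays moved. The work goes in short steps, Python scripts to look and compute and a tool call to move; the robot and the scene stay as the last step left them, time stands still between calls to the robot, and variables do not carry over. Pictures are saved under pics/ and viewed, and the job is handed in when it is done.

Besides the shell and the picture viewer there is one more tool, called after "Request:" as name([rows], argument=value, ...), one row to a line, values as JSON. jog_arm: Moves the arm, as the interface text tells. Its arguments: {"type":"object","properties":{"rows":{"type":"array"}},"required":["rows"]}

```bash
ls; mkdir -p pics
cat > h.py <<'E'
import numpy as np, cv2
from rig import bot, vision
def K(n):
    c=vision.camera_info(n); f=200/np.tan(np.radians(c['vertical_fov'])/2); return c,f
def ray(n,u,v):
    c,f=K(n); x=(u-c['cx'])/f; y=(v-c['cy'])/f
    rd=np.hypot(x,y); r=rd
    for _ in range(30): r=rd/(1+c['k1']*r*r)
    s=r/rd if rd>0 else 1
    d=np.array([x*s,y*s,1.0]); return np.array(c['position']),np.array(c['rotation'])@d
def onplane(n,u,v,z):
    p,d=ray(n,u,v); return p+d*(z-p[2])/d[2]
def withdepth(n,u,v,D): 
    p,d=ray(n,u,v); return p+d*D
def proj(n,P):
    c,f=K(n); q=np.array(c['rotation']).T@(np.array(P)-np.array(c['position'])); x,y=q[0]/q[2],q[1]/q[2]
    k=1+c['k1']*(x*x+y*y); return c['cx']+f*x*k,c['cy']+f*y*k
def snap(n,tag):
    im,d=vision.capture(n); cv2.imwrite(f'pics/{tag}.png',im[:,:,::-1]); np.savez(f'pics/{tag}.npz',im=im,d=d); return im,d
E
python3 - <<'E'
from h import *
for n in('side','top'):
    print(vision.camera_info(n)); snap(n,n+'0')
print(bot.read_state())
E
```

```text
pics
{'vertical_fov': 50.04985013136823, 'cx': 316.8375211001282, 'cy': 200.41859831105418, 'k1': 0.0018669778509263586, 'position': array([-0.09459377,  0.60621532,  0.97715581]), 'rotation': array([[-0.68420903, -0.50003253,  0.53087236],
       [-0.72906667,  0.45113517, -0.51472211],
       [ 0.0178826 , -0.73921886, -0.67322781]])}
{'vertical_fov': 45.38968492102039, 'cx': 312.24990245210495, 'cy': 200.18180265680368, 'k1': -0.11689528085438573, 'position': array([ 0.43996268, -0.03023458,  1.65413179]), 'rotation': array([[-0.02442717, -0.99709925,  0.07208604],
       [-0.99967155,  0.02380361, -0.00949673],
       [ 0.00775327, -0.07229434, -0.9973532 ]])}
{'time_s': 0.1, 'joint_positions': array([-8.34528854e+01,  3.02742411e+01,  8.21495187e+01,  1.97883706e-03,
        6.76874507e+01, -1.02254934e+01]), 'qvel': array([-0.02156445, -0.05666109, -0.14357148, -0.00973409, -0.0759658 ,
       -0.02481934]), 'tau': array([-2.20336033e-04, -4.40985739e+01, -1.77150089e+01,  6.34259032e-02,
        5.33749640e-02, -4.86072213e-05]), 'position': array([ 0.18034189, -0.597757  ,  0.23266037]), 'tcp_rot': array([[ 9.57461397e-01,  2.88561324e-01, -1.89568761e-04],
       [ 2.88561141e-01, -9.57459522e-01,  1.93197160e-03],
       [ 3.75987868e-04, -1.90449041e-03, -9.99998116e-01]]), 'force': array([-0.33708124,  0.17494999, -0.17433132]), 'moment': array([-0.01427645,  0.00494268,  0.00542082]), 'opening': 1.000867250213187}
```

View pics/side0.png

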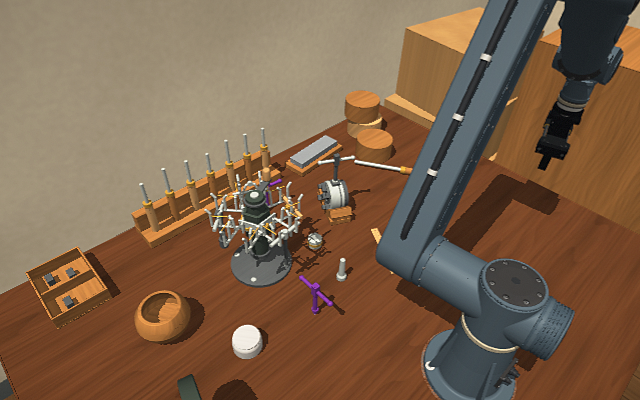

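View pics/top0.png

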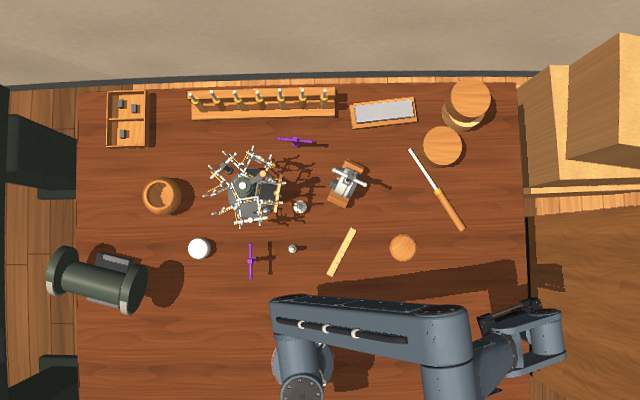

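The side view shows the carousel at about (257,225), the steel key in the chuck at (337,170), and a purple decoy key at (316,295). In the top view the carousel is at (243,187), the chuck and key at (347,182), and purple keys at (251,260) and (295,140). I'll zoom in on both.

Run:
```python
import cv2
a=cv2.imread('pics/top0.png'); b=cv2.imread('pics/side0.png')
cv2.imwrite('pics/top0z.png',cv2.resize(a[130:250,190:390],None,fx=4,fy=4,interpolation=cv2.INTER_CUBIC))
cv2.imwrite('pics/side0z.png',cv2.resize(b[140:290,190:370],None,fx=4,fy=4,interpolation=cv2.INTER_CUBIC)[:600])
```

```text
(no output)
```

View pics/top0z.png

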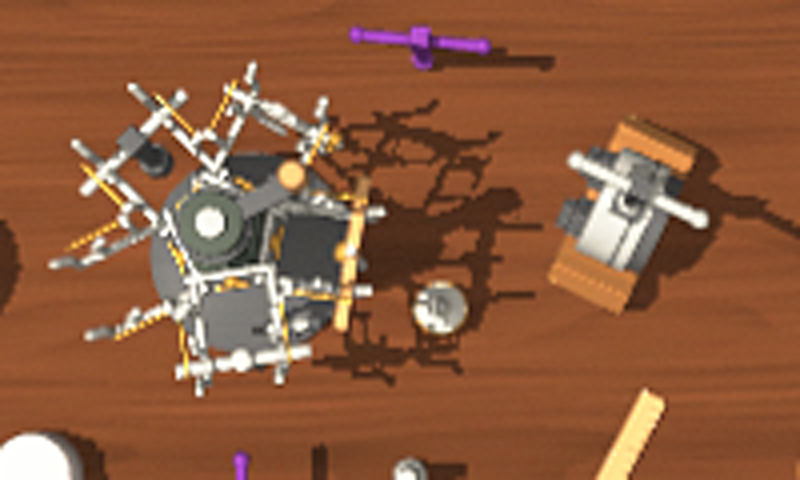

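View pics/side0z.png

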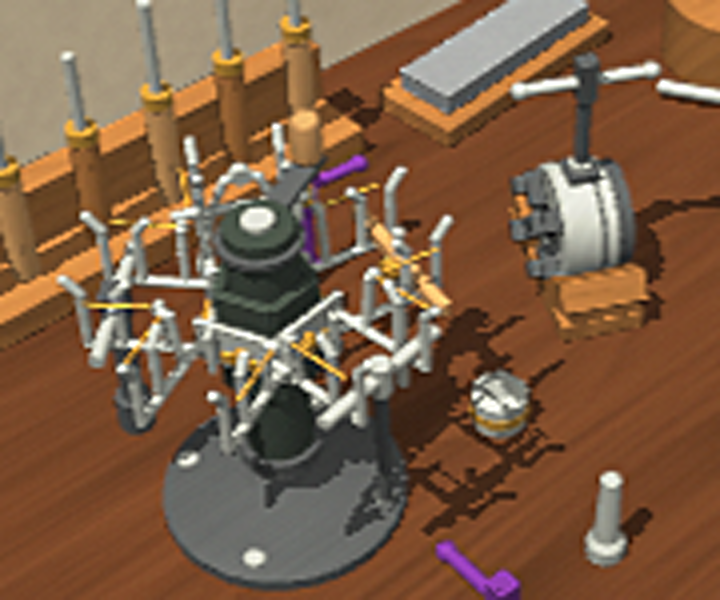

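The top zoom shows the axis cap at about (242,185.5) in full-picture pixels, the crank knob at (262,174), and the key's ball ends at (334,170) and (365,185). The empty hook is on the lower-left side. Next I'll compute positions and look at the gripper body.

Run:
```python
from h import *
import cv2
z=np.load('pics/top0.npz'); im,d=z['im'],z['d']; zs=np.load('pics/side0.npz'); ims,ds=zs['im'],zs['d']
ax=onplane('top',242.0,185.3,.26); cr=onplane('top',262.4,173.8,.295)
print('axis',ax,'crank',cr, 'r',np.hypot(*(cr-ax)[:2]),'q',np.degrees(np.arctan2(*(cr-ax)[1::-1])))
# knob by colour, white cap
hsv=cv2.cvtColor(im,cv2.COLOR_RGB2HSV)
sub=np.zeros(im.shape[:2],bool); sub[165:182,254:270]=1
m=(hsv[...,1]>90)&(hsv[...,2]>190)&sub
v,u=np.nonzero(m); print('knob',u.mean(),v.mean(),len(u),onplane('top',u.mean(),v.mean(),.293), np.median(d[m]))
sub[:]=0; sub[180:192,236:249]=1
m=(hsv[...,1]<40)&(hsv[...,2]>190)&sub
v,u=np.nonzero(m); print('cap',u.mean(),v.mean(),len(u),onplane('top',u.mean(),v.mean(),.26))
for p in [(334.5,170),(365,184.7)]: print('ball',onplane('top',*p,.2))
# side
for p in [(190+257/4,140+218/4,.26),(190+306/4,140+115/4,.295),(190+518/4,140+90/4,.2),(190+652/4,140+70/4,.2),(190+587/4,140+60/4,.22)]:
    print('side',onplane('side',*p), withdepth('side',p[0],p[1],ds[int(round(p[1])),int(round(p[0]))]))
cv2.imwrite('pics/grip.png',cv2.resize(ims[0:190,480:640,::-1],None,fx=3,fy=3))
```

```text
axis [0.58940962 0.16147704 0.26      ] crank [0.6173186  0.09767308 0.295     ] r 0.06964090686867463 q -66.37458738133012
knob 263.525 172.25 40 [0.6219777  0.09456045 0.293     ] 1.3691285
cap 242.0 185.2439024390244 41 [0.58957505 0.16147493 0.26      ]
ball [ 0.63618853 -0.11454913  0.2       ]
ball [ 0.58874169 -0.20678752  0.2       ]
side [0.59250724 0.15968348 0.26      ] [0.58787293 0.16269521 0.26483703]
side [0.61782492 0.09801294 0.295     ] [0.61746542 0.09826938 0.29534422]
side [ 0.63548304 -0.10890502  0.2       ] [ 0.63300107 -0.1064739   0.20264202]
side [ 0.58574816 -0.20187264  0.2       ] [ 0.58549786 -0.20157533  0.20028592]
side [ 0.60909401 -0.15400469  0.22      ] [ 0.61117617 -0.15625413  0.21775962]
```

View pics/grip.png

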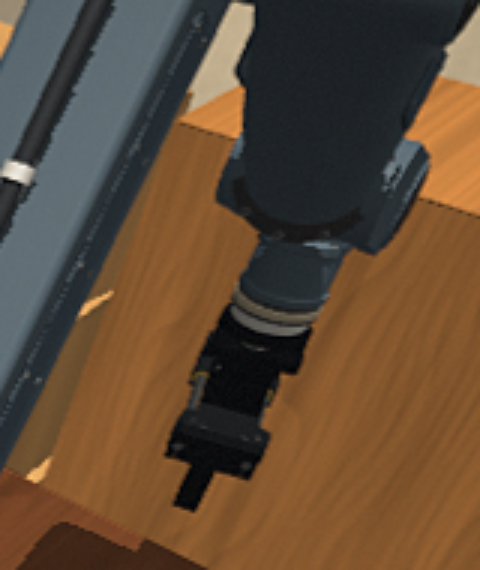

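```bash
cat >> h.py <<'E'
def cloud(n,d):
    c,f=K(n); v,u=np.nonzero(d>0)
    pts=np.stack([u,v],1).astype(np.float64)[:,None]
    x=(pts[:,0,0]-c['cx'])/f; y=(pts[:,0,1]-c['cy'])/f; rd=np.hypot(x,y); r=rd.copy()
    for _ in range(30): r=rd/(1+c['k1']*r*r)
    s=np.where(rd>0,r/np.maximum(rd,1e-9),1)
    q=np.stack([x*s,y*s,np.ones_like(x)],1)*d[v,u][:,None]
    return np.array(c['position'])+q@np.array(c['rotation']).T,u,v
E
python3 - <<'E'
from h import *
np.set_printoptions(precision=4,suppress=True)
zs=np.load('pics/side0.npz'); st=bot.read_state(); R=np.array(st['tcp_rot']);p=np.array(st['position'])
P,u,v=cloud('side',zs['d'])
m=(u>520)&(u<600)&(v>70)&(v<175)
L=(P[m]-p)@R*1000
k=(abs(L[:,0])<130)&(abs(L[:,1])<130)&(L[:,2]<15)&(L[:,2]>-200); L=L[k]
for a in range(-200,15,15):
    s=L[(L[:,2]>=a)&(L[:,2]<a+15)]
    if len(s): print(a,len(s),s[:,:2].min(0),s[:,:2].max(0))
# carousel
ax=np.array([.590,.1612]); q=np.radians(-66.4)
for n in('side','top'):
    z=np.load(f'pics/{n}0.npz'); P,u,v=cloud(n,z['d'])
    w=P[:,:2]-ax; rr=np.hypot(*w.T); m=(rr<.16)&(P[:,2]>.2)
    c,s=np.cos(-q),np.sin(-q); w=w@np.array([[c,-s],[s,c]]).T
    A=np.c_[w,P[:,2]][m]*1000
    B=A[(A[:,0]<-40)&(A[:,2]>225)]; B=B[np.argsort(-B[:,2])]
    print(n,len(A)); print(B[:40].round(0))
    cap=A[(np.hypot(A[:,0],A[:,1])<50)&(A[:,2]>245)]; print('cap r max',np.hypot(cap[:,0],cap[:,1]).max(), np.percentile(cap[:,2],[5,50,95]))
E
```

```text
-200 159 [-35.101  -40.6142] [34.922  -1.1097]
-185 125 [-35.4051 -37.286 ] [33.0912 -3.4632]
-170 321 [-38.1259 -57.0056] [39.5817 14.0116]
-155 159 [-37.492  -58.2475] [39.3855 -6.3871]
-140 112 [-23.9253 -57.4168] [ 26.4289 -12.601 ]
-125 114 [-22.1384 -59.5178] [28.3564  6.7813]
-110 377 [ -37.4565 -101.5981] [39.2659 90.9246]
-95 180 [ -37.4888 -100.9155] [39.5933 80.5286]
-80 221 [-37.8246 -94.2695] [40.0003 82.3432]
-65 79 [-36.7208 -93.5345] [39.8505 48.8512]
-50 15 [ -8.8354 -64.9356] [ 11.9187 -57.9626]
-35 33 [ -7.8352 -63.4996] [ 13.1101 -53.8122]
-20 36 [ -8.1091 -61.2307] [ 13.4521 -49.8142]
-5 41 [ -8.9154 -62.4995] [ 13.3002 -49.4597]
10 5 [ -7.9247 -55.5185] [ 11.5694 -49.6978]
side 1923
[[ -66. -107.  243.]
 [ -69. -109.  243.]
 [ -66. -110.  241.]
 [ -53.  -71.  239.]
 [ -68. -108.  239.]
 [ -61. -107.  239.]
 [-125.   27.  239.]
 [-127.   23.  239.]
 [-122.  -34.  238.]
 [ -53.  -68.  238.]
 [ -69. -106.  238.]
 [ -56.  -70.  238.]
 [ -65. -104.  237.]
 [ -54.  -71.  237.]
 [-123.  -37.  237.]
 [-120.  -35.  237.]
 [-126.   26.  237.]
 [ -77.   99.  237.]
 [ -73. 
[... 717 characters left out ...]
   26.  239.]
 [ -54.  -74.  238.]
 [ -83.  -38.  238.]
 [ -58.   63.  237.]
 [ -63. -109.  237.]
 [ -52.  -78.  237.]
 [ -51.  -75.  237.]
 [-119.  -37.  237.]
 [-119.   22.  237.]
 [ -48.  -77.  237.]
 [-118.  -34.  236.]
 [ -82.   25.  236.]
 [ -85.   26.  236.]
 [-123.   21.  236.]
 [ -58. -105.  236.]
 [ -61. -110.  236.]
 [-117.  -38.  235.]
 [ -78.  -33.  235.]
 [ -66.   97.  235.]
 [ -60.   68.  234.]
 [-116.  -35.  234.]
 [ -71.  103.  234.]
 [ -59.  -42.  233.]
 [ -56.   69.  233.]
 [ -60. -101.  233.]
 [-109.  -35.  233.]
 [ -81.  -38.  233.]
 [-123.  -35.  232.]
 [ -70.   96.  232.]
 [ -72.  101.  232.]
 [ -68.  102.  232.]]
cap r max 49.6811481410413 [250.5243 260.4308 267.6428]
```

The gripper body measures 190 mm along the jaw direction. With the jaws along the hook's x axis it would hit the head cap, so I'll grip the key's head above the bar, with the jaws along the bar. Fingers are 46 mm over their backs on the head, against 53 mm clear between prongs. First I'll crank.

```bash
cat >> h.py <<'E'
from scipy.spatial.transform import Rotation as Ro
def go(x,y,z,yaw=None):
    """print dp, turn for target TCP (m) with jaw y axis at yaw deg, tool down"""
    s=bot.read_state(); R=np.array(s['tcp_rot']); p=np.array(s['position'])
    dp=R.T@(np.array([x,y,z])-p)*1000
    t=np.zeros(3)
    if yaw is not None:
        a=np.radians(yaw); Y=np.array([np.cos(a),np.sin(a),0]); Z=np.array([0,0,-1.]); T=np.stack([np.cross(Y,Z),Y,Z],1)
        t=Ro.from_matrix(R.T@T).as_rotvec(degrees=True)
    print('t',round(s['time_s'],2),'p',(p*1000).round(1),'yaw',round(np.degrees(np.arctan2(R[1,1],R[0,1])),2),'F',np.round(s['force'],1),'op',round(s['opening'],3))
    print('dp',dp.round(1),'turn',t.round(2))
E
python3 -c "
from h import *
go(.6175,.098,.345,57)"
```

```text
t 0.1 p [ 180.3 -597.8  232.7] yaw -73.23 F [-0.3  0.2 -0.2] op 1.001
dp [ 619.4 -540.2 -111.1] turn [-3.0000e-02 -1.4000e-01 -1.3023e+02]
```

Request:
jog_arm([
  {"dp": [0,0,-50],"turn": [0,0,0],"grip": 0.6},
  {"dp": [30,-26,-100],"turn": [0,0,-8],"grip": 0.6},
  {"dp": [65,-57,-111],"turn": [0,0,-16],"grip": 0.6},
  {"dp": [100,-87,-111],"turn": [0,0,-24],"grip": 0.6},
  {"dp": [136,-119,-111],"turn": [0,0,-32],"grip": 0.6},
  {"dp": [172,-150,-111],"turn": [0,0,-40],"grip": 0.6},
  {"dp": [208,-181,-111],"turn": [0,0,-48],"grip": 0.6},
  {"dp": [244,-213,-111],"turn": [0,0,-56],"grip": 0.6},
  {"dp": [280,-244,-111],"turn": [0,0,-64],"grip": 0.6},
  {"dp": [316,-276,-111],"turn": [0,0,-72],"grip": 0.6},
])

```text
time_s: 1.1
position: [0.4038, -0.241, 0.3444]
tcp_rot: [[0.016, 1.0, -0.0], [1.0, -0.016, 0.0], [0.0, -0.0, -1.0]]
force: [1.4, 0.0, 0.3]
opening: 0.6
```

```bash
python3 -c "
from h import *
go(.6175,.098,.345,57)"
```

```text
t 1.1 p [ 403.8 -241.   344.4] yaw -0.92 F [1.4 0.  0.3] op 0.6
dp [342.4 208.2  -0.6] turn [ 0.000e+00 -2.000e-02 -5.792e+01]
```

Request:
jog_arm([
  {"dp": [40,24,0],"turn": [0,0,-8],"grip": 0.6},
  {"dp": [80,49,0],"turn": [0,0,-16],"grip": 0.6},
  {"dp": [120,73,0],"turn": [0,0,-24],"grip": 0.6},
  {"dp": [160,97,0],"turn": [0,0,-32],"grip": 0.6},
  {"dp": [200,122,0],"turn": [0,0,-40],"grip": 0.6},
  {"dp": [240,146,0],"turn": [0,0,-48],"grip": 0.6},
  {"dp": [280,170,0],"turn": [0,0,-56],"grip": 0.6},
  {"dp": [320,195,0],"turn": [0,0,-58],"grip": 0.6},
  {"dp": [342.5,208,0],"turn": [0,0,-58],"grip": 0.6},
  {"dp": [342.5,208,0],"turn": [0,0,-58],"grip": 0.6},
])

```text
time_s: 2.1
position: [0.6196, 0.0984, 0.3434]
tcp_rot: [[-0.839, 0.544, -0.001], [0.544, 0.839, 0.001], [0.001, 0.001, -1.0]]
force: [-0.1, -0.9, -0.4]
opening: 0.6
```

Run:
```python
from h import *
go(.6175,.098,.279,57)
im,d=snap('side','side1')
cv2.imwrite('pics/side1z.png',cv2.resize(im[90:270,190:390,::-1],None,fx=3.3,fy=3.3,interpolation=cv2.INTER_CUBIC))
```

```text
t 2.1 p [619.6  98.4 343.4] yaw 57.03 F [-0.1 -0.9 -0.4] op 0.6
dp [ 1.4 -1.5 64.4] turn [ 0.04 -0.06  0.03]
```

View pics/side1z.png

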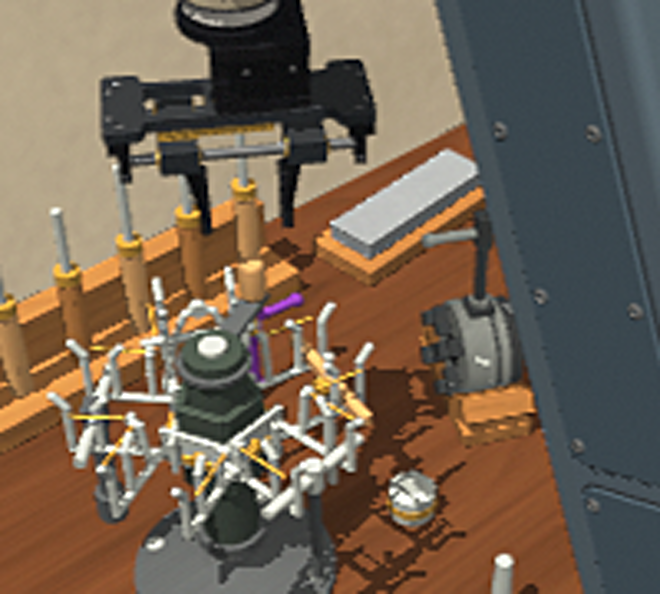

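The gripper is centred over the knob: fingers at zoom (205,230) and (288,225), knob at (250,278). I'll go down and grip.

Request:
jog_arm([
  {"dp": [0,0,20],"turn": [0,0,0],"grip": 0.6},
  {"dp": [0,0,40],"turn": [0,0,0],"grip": 0.6},
  {"dp": [0,0,55],"turn": [0,0,0],"grip": 0.6},
  {"dp": [0,0,65],"turn": [0,0,0],"grip": 0.6},
  {"dp": [0,0,65],"turn": [0,0,0],"grip": 0.3},
  {"dp": [0,0,65],"turn": [0,0,0],"grip": 0.1},
  {"dp": [0,0,65],"turn": [0,0,0],"grip": 0.1},
  {"dp": [0,0,65],"turn": [0,0,0],"grip": 0.1},
])

```text
time_s: 2.95
position: [0.6191, 0.095, 0.2806]
tcp_rot: [[-0.836, 0.548, 0.002], [0.548, 0.836, -0.0], [-0.002, 0.001, -1.0]]
force: [-0.4, -0.5, 1.2]
opening: 0.32
```

Run:
```python
from h import *
go(.66,.1612,.279,57)
im,d=snap('side','side2')
cv2.imwrite('pics/side2z.png',cv2.resize(im[90:270,190:390,::-1],None,fx=3.3,fy=3.3,interpolation=cv2.INTER_CUBIC))
```

```text
t 2.95 p [619.1  95.  280.6] yaw 56.77 F [-0.4 -0.5  1.2] op 0.32
dp [ 2.1 77.8  1.7] turn [ 0.06  0.09 -0.23]
```

View pics/side2z.png

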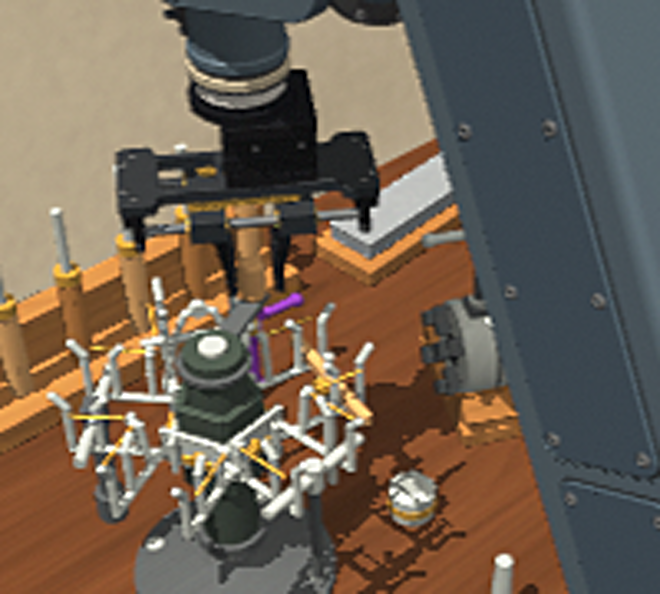

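Request:
jog_arm([
  {"dp": [0,0,0],"turn": [0,0,0],"grip": 0.1},
  {"dp": [0,0,0],"turn": [0,0,0],"grip": 0.1},
  {"dp": [0,0,0],"turn": [0,0,0],"grip": 0.1},
])

```text
time_s: 3.3
position: [0.6194, 0.0959, 0.2805]
tcp_rot: [[-0.837, 0.548, 0.003], [0.548, 0.837, 0.001], [-0.002, 0.003, -1.0]]
force: [2.4, 4.3, 3.8]
opening: 0.241
```

Run:
```python
from h import *
go(.66,.1612,.279,57)
s=bot.read_state(); R=np.array(s['tcp_rot']); p=np.array(s['position'])
ax=np.array([.590,.1612]); w=p[:2]-ax; print(np.hypot(*w),np.degrees(np.arctan2(w[1],w[0])))
q0=np.arctan2(w[1],w[0]); r=np.hypot(*w)
for k in range(1,21):
    q=q0*(1-k/20); t=np.array([*(ax+(r+(.07-r)*k/20)*np.array([np.cos(q),np.sin(q)])),p[2]]); print(k,np.degrees(q).round(1),(R.T@(t-p)*1000).round(1))
```

```text
t 3.3 p [619.4  95.9 280.5] yaw 56.79 F [2.4 4.3 3.8] op 0.241
dp [ 1.8 76.8  1.7] turn [ 0.15  0.09 -0.21]
0.07160909639512962 -65.71912250027728
1 -62.4 [-2.   3.6  0. ]
2 -59.1 [-3.9  7.2  0. ]
3 -55.9 [-5.5 11.   0. ]
4 -52.6 [-6.9 14.8  0.1]
5 -49.3 [-8.  18.8  0.1]
6 -46.0 [-9.  22.7  0.1]
7 -42.7 [-9.7 26.7  0.1]
8 -39.4 [-10.2  30.8   0.1]
9 -36.1 [-10.4  34.9   0.1]
10 -32.9 [-10.4  38.9   0.1]
11 -29.6 [-10.2  43.    0.1]
12 -26.3 [-9.7 47.   0.1]
13 -23.0 [-9.1 51.   0.2]
14 -19.7 [-8.1 54.9  0.2]
15 -16.4 [-7.  58.8  0.2]
16 -13.1 [-5.7 62.6  0.2]
17 -9.9 [-4.1 66.3  0.2]
18 -6.6 [-2.3 69.9  0.2]
19 -3.3 [-0.3 73.4  0.2]
20 -0.0 [ 1.8 76.8  0.2]
```

Request:
jog_arm([
  {"dp": [-2,3.6,0],"turn": [0,0,0],"grip": 0.1},
  {"dp": [-3.9,7.2,0],"turn": [0,0,0],"grip": 0.1},
  {"dp": [-5.5,11,0],"turn": [0,0,0],"grip": 0.1},
  {"dp": [-6.9,14.8,0],"turn": [0,0,0],"grip": 0.1},
  {"dp": [-8,18.8,0],"turn": [0,0,0],"grip": 0.1},
  {"dp": [-9,22.7,0],"turn": [0,0,0],"grip": 0.1},
  {"dp": [-9.7,26.7,0],"turn": [0,0,0],"grip": 0.1},
  {"dp": [-10.2,30.8,0],"turn": [0,0,0],"grip": 0.1},
  {"dp": [-10.4,34.9,0],"turn": [0,0,0],"grip": 0.1},
  {"dp": [-10.4,38.9,0],"turn": [0,0,0],"grip": 0.1},
])

```text
time_s: 4.3
position: [0.6478, 0.1198, 0.2805]
tcp_rot: [[-0.836, 0.548, -0.002], [0.548, 0.836, -0.005], [-0.001, -0.005, -1.0]]
force: [-2.8, -3.3, 6.1]
opening: 0.245
```

Run:
```python
from h import *
go(.66,.1612,.279,57)
s=bot.read_state(); R=np.array(s['tcp_rot']); p=np.array(s['position'])
ax=np.array([.590,.1612]); w=p[:2]-ax; print(np.hypot(*w),np.degrees(np.arctan2(w[1],w[0])))
im,d=snap('top','top3')
cv2.imwrite('pics/top3z.png',cv2.resize(im[110:260,170:380,::-1],None,fx=3.5,fy=3.5,interpolation=cv2.INTER_CUBIC))
```

```text
t 4.3 p [647.8 119.8 280.5] yaw 56.77 F [-2.8 -3.3  6.1] op 0.245
dp [12.5 41.3  1.3] turn [-0.29  0.06 -0.23]
0.07115728362376657 -35.61813122460718
```

View pics/top3z.png

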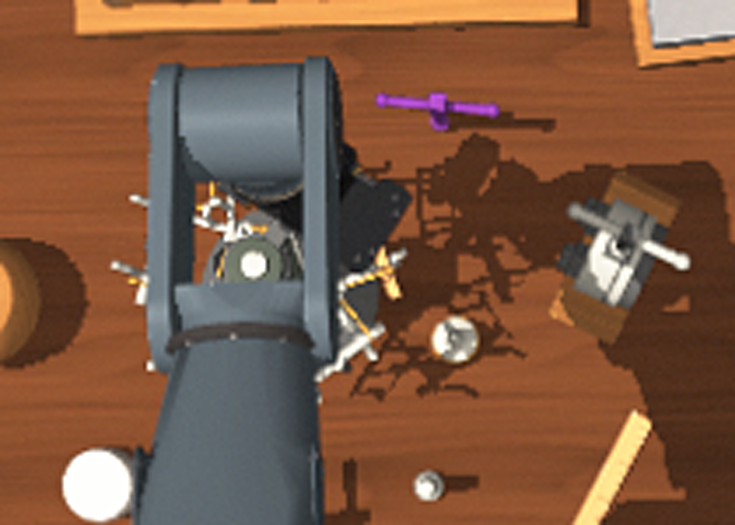

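The arm hides the middle of the carousel in the top view, but the knob is held and the force is only 4 N. Continuing the arc.

Request:
jog_arm([
  {"dp": [0.2,4.1,0],"turn": [0,0,0],"grip": 0.1},
  {"dp": [0.7,8.1,0],"turn": [0,0,0],"grip": 0.1},
  {"dp": [1.3,12.1,0],"turn": [0,0,0],"grip": 0.1},
  {"dp": [2.3,16,0],"turn": [0,0,0],"grip": 0.1},
  {"dp": [3.4,19.9,0],"turn": [0,0,0],"grip": 0.1},
  {"dp": [4.7,23.7,0],"turn": [0,0,0],"grip": 0.1},
  {"dp": [6.3,27.4,0],"turn": [0,0,0],"grip": 0.1},
  {"dp": [8.1,31,0],"turn": [0,0,0],"grip": 0.1},
  {"dp": [10.1,34.5,0],"turn": [0,0,0],"grip": 0.1},
  {"dp": [12.2,37.9,0],"turn": [0,0,0],"grip": 0.1},
])

```text
time_s: 5.35
position: [0.6603, 0.1586, 0.2805]
tcp_rot: [[-0.836, 0.548, 0.003], [0.548, 0.836, -0.003], [-0.004, -0.001, -1.0]]
force: [2.5, -3.3, 4.9]
opening: 0.242
```

Run:
```python
from h import *
go(.66,.1612,.279,57)
im,d=snap('side','side4')
cv2.imwrite('pics/side4z.png',cv2.resize(im[90:290,170:370,::-1],None,fx=3,fy=3,interpolation=cv2.INTER_CUBIC))
```

```text
t 5.35 p [660.3 158.6 280.5] yaw 56.74 F [ 2.5 -3.3  4.9] op 0.242
dp [1.7 2.  1.5] turn [-0.08  0.24 -0.26]
```

View pics/side4z.png

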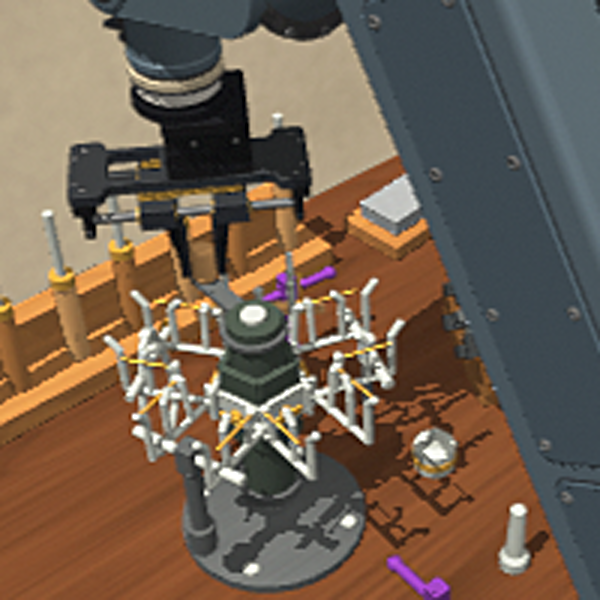

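Request:
jog_arm([
  {"dp": [0.5,1.7,0],"turn": [0,0,0],"grip": 0.1},
  {"dp": [0.5,1.7,0],"turn": [0,0,0],"grip": 0.1},
  {"dp": [0.5,1.7,0],"turn": [0,0,0],"grip": 0.1},
])

```text
time_s: 5.7
position: [0.6603, 0.1611, 0.2805]
tcp_rot: [[-0.836, 0.548, 0.002], [0.548, 0.836, -0.002], [-0.003, -0.001, -1.0]]
force: [1.5, -2.0, 7.5]
opening: 0.245
```

Run:
```python
from h import *
go(.66,.1612,.279,57)
im,d=vision.capture('side')
np.savez('pics/s5.npz',im=im,d=d)
# prongs of the empty hook: cloud relative to axis
P,u,v=cloud('side',d); ax=np.array([.590,.1612,0])
L=(P-ax)*1000
m=(L[:,0]<-75)&(L[:,0]>-140)&(abs(L[:,1])<60)&(L[:,2]>205)&(L[:,2]<250)
A=L[m]
for s in(1,-1):
    B=A[A[:,1]*s>0]; print(s,len(B),B[:,1].mean(),np.percentile(B[:,0],[2,50,98]),np.percentile(B[:,1],[5,50,95]),np.percentile(B[:,2],[50,98,100]))
```

```text
t 5.7 p [660.3 161.1 280.5] yaw 56.77 F [ 1.5 -2.   7.5] op 0.245
dp [ 0.3 -0.1  1.5] turn [-0.03  0.15 -0.23]
1 75 33.574970913171185 [-124.20309127  -94.19413371  -78.91116285] [28.93438179 32.78202287 40.53092707] [223.93363194 237.98671433 239.04718837]
-1 72 -29.45848632223226 [-122.96644928  -92.47891465  -81.75942717] [-37.76899259 -28.14134526 -25.52884572] [222.54747065 237.65127094 238.38943806]
```

Request:
jog_arm([
  {"dp": [0,0,0],"turn": [0,0,0],"grip": 0.3},
  {"dp": [0,0,0],"turn": [0,0,0],"grip": 0.5},
  {"dp": [0,0,0],"turn": [0,0,0],"grip": 0.5},
  {"dp": [0,0,-20],"turn": [0,0,0],"grip": 0.5},
  {"dp": [0,0,-50],"turn": [0,0,0],"grip": 0.5},
  {"dp": [0,0,-65],"turn": [0,0,0],"grip": 0.5},
])

```text
time_s: 6.35
position: [0.66, 0.1624, 0.3462]
tcp_rot: [[-0.837, 0.548, 0.001], [0.548, 0.837, 0.0], [-0.001, 0.001, -1.0]]
force: [0.3, -0.5, 0.3]
opening: 0.495
```

Run:
```python
from h import *
np.set_printoptions(precision=4,suppress=True)
def tri(a,b):
    p1,d1=ray('side',*a); p2,d2=ray('top',*b)
    d1/=np.linalg.norm(d1);d2/=np.linalg.norm(d2)
    A=np.stack([d1,-d2],1); s=np.linalg.lstsq(A,p2-p1,rcond=None)[0]
    x,y=p1+s[0]*d1,p2+s[1]*d2; return (x+y)/2,np.linalg.norm(x-y)*1000
ims=np.load('pics/side0.npz')['im']; imt=np.load('pics/top0.npz')['im']
for n,im,bs in (('side',ims,[(319.5,162.5),(353,157.5)]),('top',imt,[(334.5,170),(365,184.7)])):
    c=cv2.cvtColor(im,cv2.COLOR_RGB2GRAY)
    print(n); 
    for (a,b) in bs: print(c[int(b)-5:int(b)+7,int(a)-6:int(a)+8])
```

```text
side
[[ 68  77  81  79  76  77 138 155 152 155 156 136  83  58]
 [ 76  79  76  88  68 131 152 154 157 156 102  59  59  59]
 [ 79  74  76 138 154 150 151 150 129  72  51  58  66  83]
 [ 88  67 131 150 143 153 166 123  73  81 121 144 192 255]
 [138 154 152 150 132 219 252 252 225 249 255 255 254 252]
 [153 151 156 151 152 219 255 250 215 222 226 212 195 178]
 [152 152 144  88  77 164 201 192 147 124 104  80  67  64]
 [155 122  74  60  56  96 124 105  73  62  72  78  79  77]
 [ 96  63  64  65  65  48  62  75  80  81  83  80  78  78]
 [ 62  65  66  66  50  38  71  85  84  84  83  82  80  81]
 [ 67  67  59  44  75  89  86  85  85  81  80  80  80  82]
 [ 66  55  76  88  88  85  83  84  82  81  80  80  85  84]]
[[ 87  87  85  83  81  81  81  79  72  80  89  95  98  98]
 [ 83  83  79  79  76  76  79  82  79  87  90  96  97  94]
 [ 82  78  78  72  76  80  78  74  76  86  94  93  94  92]
 [ 71  73  75  72 122 158 135  87  71  86  90  92  90  95]
 [ 87 114 150 159 229 255 255 183  87  76  83  90  93  99]
 [255 255 255 255 243 253 246 177 102  79  66  83  98  99]
 [234 222 209 193 173 179 172 11
[... 1044 characters left out ...]
9  51  54  56  56  55  54  57  56  56  56  55  53]
 [128  83  54  50  55  56  57  54  57  58  56  57  54  58]
 [238 184 144 117  51  46  50  52  55  53  57  53  56  55]
 [254 251 245 221 139 120 112  70  49  57  56  53  54  53]
 [229 247 254 250 239 227 213 137  56  53  56  61  74  73]
 [ 83 171 232 242 247 250 245 200  71  51  57  76 106 103]
 [ 51  44  78 157 230 253 249 198  68  50  52  73 101 102]
 [ 54  52  45  61 148 220 205 148  51  50  59  78  96  97]
 [ 58  53  50  47  50  57  62  44  50  56  77  96  93  94]
 [ 56  54  56  56  54  54  51  53  49  64  93  97  96  97]
 [ 57  58  58  58  55  58  59  56  52  61  84 103  99  96]
 [ 55  58  56  58  55  58  57  54  60  83 105 100 101  98]]
```

```bash
cat >> h.py <<'E'
def tri(a,b):
    p1,d1=ray('side',*a); p2,d2=ray('top',*b)
    d1/=np.linalg.norm(d1);d2/=np.linalg.norm(d2)
    A=np.stack([d1,-d2],1); s=np.linalg.lstsq(A,p2-p1,rcond=None)[0]
    x,y=p1+s[0]*d1,p2+s[1]*d2; return (x+y)/2,np.linalg.norm(x-y)*1000
E
python3 - <<'E'
from h import *
np.set_printoptions(precision=4,suppress=True)
A=tri((319.2,162.4),(333.6,169.6)); B=tri((352.6,156.6),(364.8,184.4)); print(A,B,(A[0]+B[0])/2, np.degrees(np.arctan2(*(A[0]-B[0])[1::-1])),np.linalg.norm(A[0]-B[0]))
for n,a in(('side',[(319.2,162.4),(352.6,156.6)]),('top',[(333.6,169.6),(364.8,184.4)])):
    q=[onplane(n,*x,.2) for x in a]; print(n,(q[0]+q[1])/2,np.degrees(np.arctan2(*(q[0]-q[1])[1::-1])),np.linalg.norm(q[0]-q[1]))
print(tri((257-67+190/1 if 0 else 254.3,194.6),(242.0,185.3)))
go(.611,-.158,.346,62.5)
im,d=snap('top','top6'); 
cv2.imwrite('pics/top6z.png',cv2.resize(im[110:260,170:380,::-1],None,fx=3.5,fy=3.5,interpolation=cv2.INTER_CUBIC))
E
```

```text
(array([ 0.6384, -0.1115,  0.1973]), np.float64(1.4437238006748554)) (array([ 0.5903, -0.2059,  0.1988]), np.float64(1.2439498350929263)) [ 0.6143 -0.1587  0.1981] 63.01197437773612 0.10601672664124316
side [ 0.6131 -0.1564  0.2   ] 63.97855787234261 0.10652658894844595
top [ 0.6136 -0.159   0.2   ] 63.1356094605595 0.10579827588994868
(array([0.5893, 0.1613, 0.2627]), np.float64(0.5615746433326869))
t 6.35 p [660.  162.4 346.2] yaw 56.79 F [ 0.3 -0.5  0.3] op 0.495
dp [-134.4 -294.9    0. ] turn [ 0.06  0.06 -5.71]
```

View pics/top6z.png

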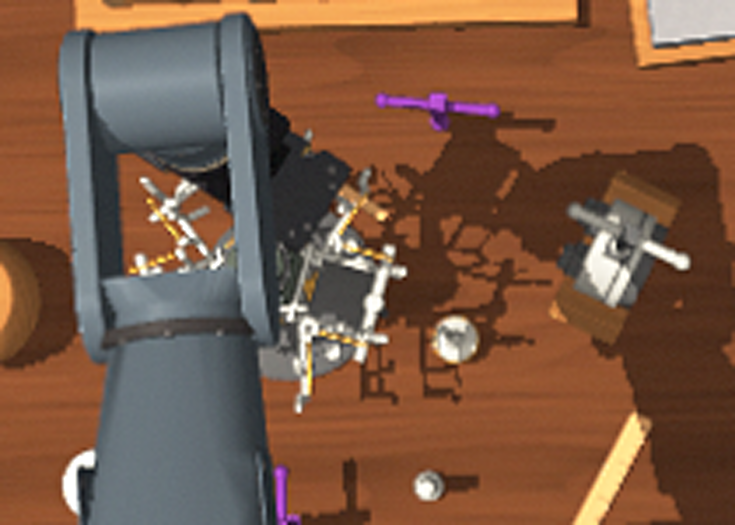

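In the top view the empty hook at zoom (300,360) points down, towards -x. The key is at about (0.614,-0.158) with the bar at 63°. Moving to the key.

Run:
```python
from h import *
go(.6138,-.158,.346,63.3)
```

```text
t 6.4 p [661.  162.4 348.7] yaw 56.8 F [ 1.2 -0.3  1.9] op 0.495
dp [-136.  -294.     2.2] turn [ 0.2   0.27 -6.5 ]
```

Request:
jog_arm([
  {"dp": [-15,-33,0],"turn": [0,0,-1],"grip": 0.5},
  {"dp": [-33,-73,0],"turn": [0,0,-2],"grip": 0.5},
  {"dp": [-53,-115,0],"turn": [0,0,-3],"grip": 0.5},
  {"dp": [-73,-158,0],"turn": [0,0,-5],"grip": 0.5},
  {"dp": [-93,-201,0],"turn": [0,0,-6.5],"grip": 0.5},
  {"dp": [-112,-244,0],"turn": [0,0,-6.5],"grip": 0.5},
  {"dp": [-127,-277,0],"turn": [0,0,-6.5],"grip": 0.5},
  {"dp": [-135,-294,0],"turn": [0,0,-6.5],"grip": 0.5},
  {"dp": [-135,-294,0],"turn": [0,0,-6.5],"grip": 0.5},
  {"dp": [-135,-294,0],"turn": [0,0,-6.5],"grip": 0.5},
])

```text
time_s: 7.4
position: [0.6114, -0.1567, 0.3439]
tcp_rot: [[-0.893, 0.45, -0.001], [0.45, 0.893, 0.002], [0.002, 0.001, -1.0]]
force: [-0.1, 0.2, -0.3]
opening: 0.5
```

Run:
```python
from h import *
go(.6138,-.158,.26,63.3)
im,d=snap('side','side7'); 
cv2.imwrite('pics/side7z.png',cv2.resize(im[60:280,190:430,::-1],None,fx=2.7,fy=2.7,interpolation=cv2.INTER_CUBIC))
im,d=snap('top','top7'); 
cv2.imwrite('pics/top7z.png',cv2.resize(im[120:250,190:400,::-1],None,fx=3.5,fy=3.5,interpolation=cv2.INTER_CUBIC))
```

```text
t 7.4 p [ 611.4 -156.7  343.9] yaw 63.28 F [-0.1  0.2 -0.3] op 0.5
dp [-2.8 -0.2 83.9] turn [ 0.08 -0.1  -0.02]
```

View pics/side7z.png

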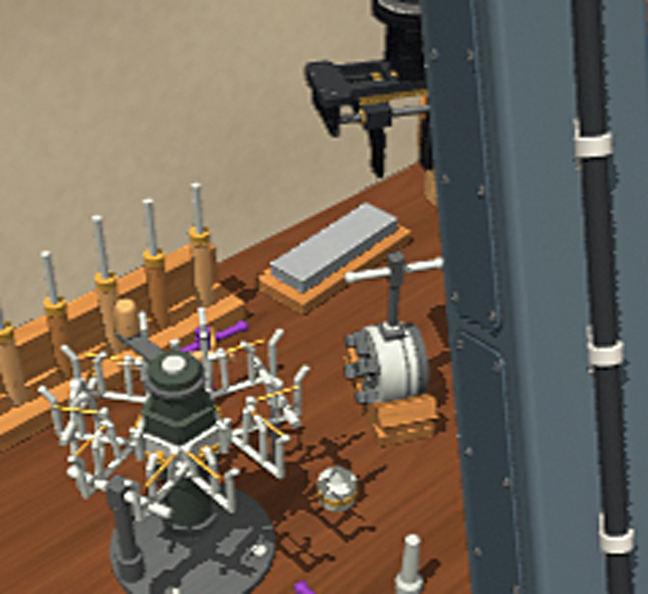

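View pics/top7z.png

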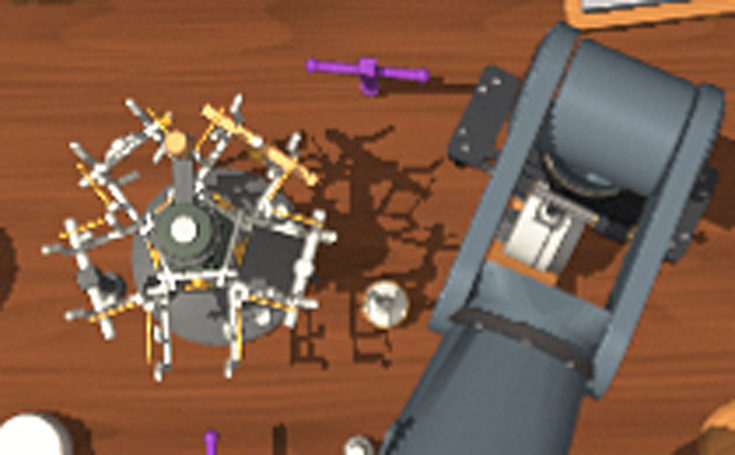

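The top view shows the crank knob at zoom (176,143), the cap at (183,229), and the empty hook's prong tips at (160,373) and (229,373), so it's facing the front. I'll measure the angle and the station.

Run:
```python
from h import *
np.set_printoptions(precision=4,suppress=True)
im=np.load('pics/top7.npz')['im']; d=np.load('pics/top7.npz')['d']
f=lambda x,y:(190+x/3.5-.36,120+y/3.5-.36)
ax=onplane('top',*f(183.5,229),.26); cr=onplane('top',*f(175.5,142),.295)
a=onplane('top',*f(160.5,374),.237); b=onplane('top',*f(229.5,373),.237); i1=onplane('top',*f(166,281),.2); i2=onplane('top',*f(237,284),.2)
print('ax',ax,'crank',cr,np.hypot(*(cr-ax)[:2]),np.degrees(np.arctan2(*(cr-ax)[1::-1])))
m=(a+b)/2; w=ax-m; print('prong tips',a,b,'mid',m,'q',np.degrees(np.arctan2(w[1],w[0])),np.degrees(np.arctan2(*(a-b)[:2]*[-1,1])))
cv2.imwrite('pics/top7h.png',cv2.resize(im[160:235,215:275,::-1],None,fx=8,fy=8,interpolation=cv2.INTER_CUBIC))
s=np.load('pics/side7.npz')['im']
cv2.imwrite('pics/side7h.png',cv2.resize(s[160:270,200:300,::-1],None,fx=5.4,fy=5.4,interpolation=cv2.INTER_CUBIC))
for n in('side','top'):
    P,u,v=cloud(n,np.load(f'pics/{n}7.npz')['d']); L=(P-np.array([.590,.1612,0]))*1000
    k=(L[:,0]<-75)&(L[:,0]>-140)&(abs(L[:,1])<60)&(L[:,2]>205)&(L[:,2]<250); A=L[k]
    for sg in(1,-1):
        B=A[A[:,1]*sg>0]; print(n,sg,len(B),B[:,1].mean(),np.percentile(B[:,0],[2,50,98]),np.percentile(B[:,1],[5,50,95]),np.percentile(B[:,2],[50,98,100]))
```

```text
ax [0.5901 0.1613 0.26  ] crank [0.6583 0.1622 0.295 ] 0.06821503170662585 0.787201542959607
prong tips [0.4696 0.1857 0.237 ] [0.4691 0.1271 0.237 ] mid [0.4694 0.1564 0.237 ] q 2.2970901097267107 -0.46160109440495367
side 1 74 33.49610575940636 [-123.3839  -93.5702  -80.5249] [28.9773 32.6415 40.1995] [224.0351 236.9185 237.2616]
side -1 70 -29.64699111272454 [-121.9355  -93.3336  -81.945 ] [-37.4298 -28.4061 -25.3984] [222.9007 236.6768 237.1353]
top 1 39 29.667360771960613 [-124.7248  -97.3101  -78.941 ] [23.8644 28.3411 37.2103] [228.4649 241.5508 241.9733]
top -1 36 -36.25493132543787 [-123.1913  -93.2891  -77.2975] [-41.7747 -35.6968 -30.5327] [226.7034 239.3316 240.4119]
```

View pics/top7h.png

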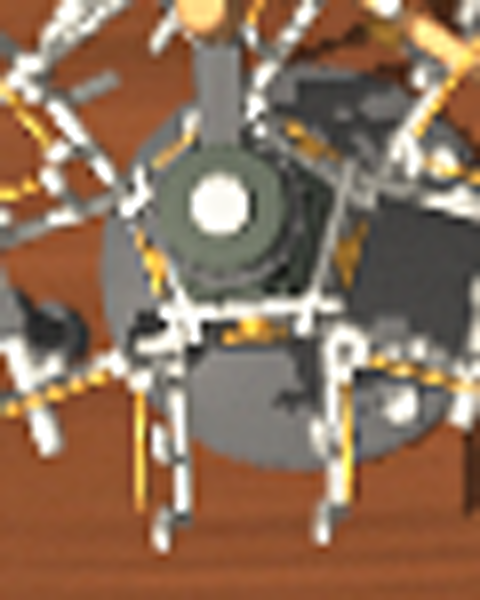

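View pics/side7h.png

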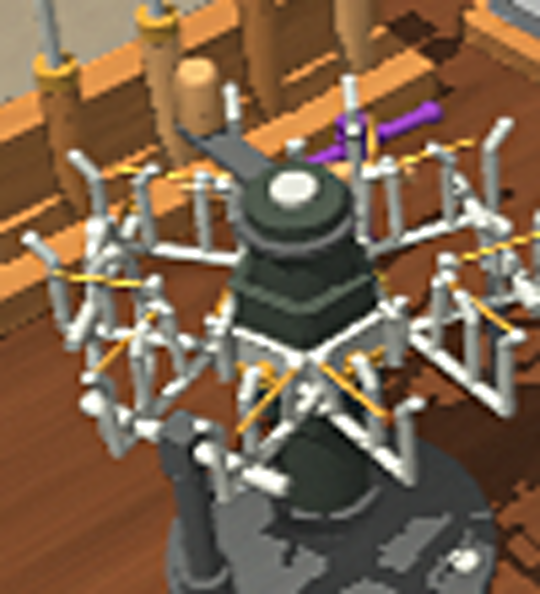

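Run:
```python
from h import *
go(.6138,-.158,.24,63.3)
print(bot.read_state()['qvel'])
```

```text
t 7.5 p [ 611.7 -155.8  344.3] yaw 63.4 F [ 0.1 -0.1  0.4] op 0.501
dp [ -2.9  -1.1 104.3] turn [ 0.05 -0.05  0.1 ]
[ 0.48447764 -0.20816739 -0.25982416 -0.31548937 -0.0728766  -0.20193007]
```

Request:
jog_arm([
  {"dp": [-1.5,-0.5,35],"turn": [0,0,0],"grip": 0.5},
  {"dp": [-2.5,-1,75],"turn": [0,0,0],"grip": 0.5},
  {"dp": [-2.5,-1,100],"turn": [0,0,0],"grip": 0.5},
  {"dp": [-2.5,-1,110],"turn": [0,0,0],"grip": 0.5},
  {"dp": [-2.5,-1,118],"turn": [0,0,0],"grip": 0.5},
  {"dp": [-2.5,-1,123],"turn": [0,0,0],"grip": 0.5},
  {"dp": [-2.5,-1,126],"turn": [0,0,0],"grip": 0.5},
  {"dp": [-2.5,-1,126],"turn": [0,0,0],"grip": 0.5},
])

```text
time_s: 8.3
position: [0.6137, -0.16, 0.2193]
tcp_rot: [[-0.893, 0.45, 0.001], [0.45, 0.893, -0.001], [-0.001, 0.0, -1.0]]
force: [-0.5, 0.4, -0.1]
opening: 0.501
```

Run:
```python
from h import *
go(.6138,-.158,.218,63.3)
im,d=snap('side','side8'); 
cv2.imwrite('pics/side8z.png',cv2.resize(im[100:240,280:400,::-1],None,fx=4.2,fy=4.2,interpolation=cv2.INTER_CUBIC))
```

```text
t 8.3 p [ 613.7 -160.   219.3] yaw 63.29 F [-0.5  0.4 -0.1] op 0.501
dp [0.8 1.8 1.3] turn [ 0.    0.08 -0.01]
```

View pics/side8z.png

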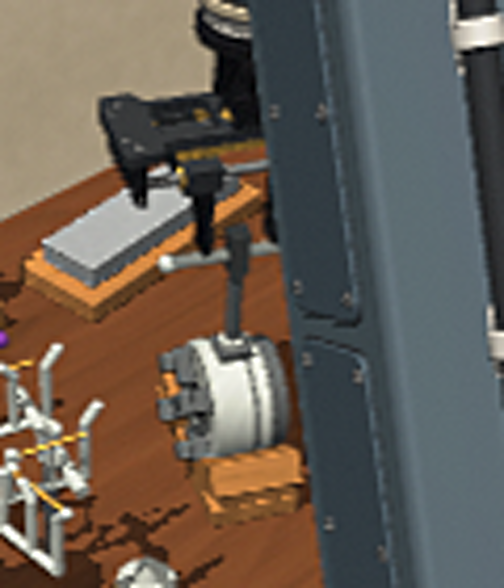

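The near fingertip at zoom (205,248) is just above the bar and beside the head at (237,240). Closing on the head.

Request:
jog_arm([
  {"dp": [0.3,1,1],"turn": [0,0,0],"grip": 0.3},
  {"dp": [0.3,1,1],"turn": [0,0,0],"grip": 0.1},
  {"dp": [0.3,1,1],"turn": [0,0,0],"grip": 0.1},
  {"dp": [0.3,1,1],"turn": [0,0,0],"grip": 0.1},
  {"dp": [0.3,1,1],"turn": [0,0,0],"grip": 0.1},
  {"dp": [0.3,1,1],"turn": [0,0,0],"grip": 0.1},
  {"dp": [0.3,1,1],"turn": [0,0,0],"grip": 0.1},
])

```text
time_s: 9.05
position: [0.6135, -0.159, 0.2177]
tcp_rot: [[-0.893, 0.45, 0.0], [0.45, 0.893, -0.0], [-0.0, -0.0, -1.0]]
force: [1.3, -0.3, 0.0]
opening: 0.182
```

Run:
```python
from h import *
go(.6138,-.158,.218,63.3); print(bot.read_state()['moment'])
```

```text
t 9.05 p [ 613.5 -159.   217.7] yaw 63.27 F [ 1.3 -0.3  0. ] op 0.182
dp [ 0.2  1.  -0.3] turn [-0.    0.01 -0.03]
[ 0.0212858  -0.11731813  0.01703561]
```

Gripped: opening 15.8 mm on the 16 mm head. Now drawing it straight up.

Request:
jog_arm([
  {"dp": [0,0,-3],"turn": [0,0,0],"grip": 0.1},
  {"dp": [0,0,-8],"turn": [0,0,0],"grip": 0.1},
  {"dp": [0,0,-15],"turn": [0,0,0],"grip": 0.1},
  {"dp": [0,0,-24],"turn": [0,0,0],"grip": 0.1},
  {"dp": [0,0,-40],"turn": [0,0,0],"grip": 0.1},
  {"dp": [0,0,-65],"turn": [0,0,0],"grip": 0.1},
  {"dp": [0,0,-95],"turn": [0,0,0],"grip": 0.1},
  {"dp": [0,0,-130],"turn": [0,0,0],"grip": 0.1},
  {"dp": [0,0,-160],"turn": [0,0,0],"grip": 0.1},
  {"dp": [0,0,-170],"turn": [0,0,0],"grip": 0.1},
])

```text
time_s: 10.05
position: [0.6148, -0.1594, 0.3925]
tcp_rot: [[-0.893, 0.45, 0.008], [0.45, 0.893, -0.003], [-0.008, 0.0, -1.0]]
force: [0.9, -0.5, -0.9]
opening: 0.179
```

Run:
```python
from h import *
go(.490,.160,.388,90); print(bot.read_state()['moment'])
im,d=snap('side','side9'); 
cv2.imwrite('pics/side9z.png',cv2.resize(im[20:240,230:400,::-1],None,fx=2.7,fy=2.7,interpolation=cv2.INTER_CUBIC))
```

```text
t 10.05 p [ 614.8 -159.4  392.5] yaw 63.29 F [ 0.9 -0.5 -0.9] op 0.179
dp [255.1 229.2   2.5] turn [ -0.09   0.48 -26.71]
[ 0.0755395  -0.16352465 -0.03972647]
```

View pics/side9z.png

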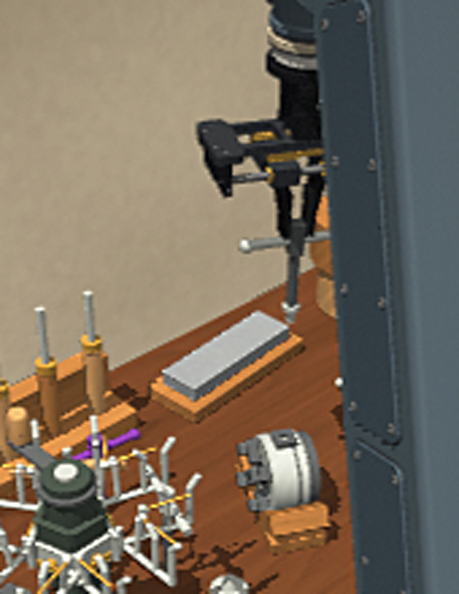

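The key is out of the chuck and hangs straight. Moving over the hook.

Request:
jog_arm([
  {"dp": [15,13,0],"turn": [0,0,-2],"grip": 0.1},
  {"dp": [45,41,0],"turn": [0,0,-6],"grip": 0.1},
  {"dp": [78,70,0],"turn": [0,0,-10],"grip": 0.1},
  {"dp": [111,100,0],"turn": [0,0,-14],"grip": 0.1},
  {"dp": [145,130,0],"turn": [0,0,-18],"grip": 0.1},
  {"dp": [178,160,0],"turn": [0,0,-22],"grip": 0.1},
  {"dp": [210,189,0],"turn": [0,0,-25],"grip": 0.1},
  {"dp": [236,212,0],"turn": [0,0,-26.7],"grip": 0.1},
  {"dp": [250,224,0],"turn": [0,0,-26.7],"grip": 0.1},
  {"dp": [254,229,0],"turn": [0,0,-26.7],"grip": 0.1},
])

```text
time_s: 11.1
position: [0.4874, 0.1616, 0.3861]
tcp_rot: [[-1.0, -0.002, -0.004], [-0.002, 1.0, 0.0], [0.004, 0.0, -1.0]]
force: [-0.7, -1.2, -2.8]
opening: 0.18
```

Request:
jog_arm([
  {"dp": [0,0,20],"turn": [0,0,0],"grip": 0.1},
  {"dp": [0,0,45],"turn": [0,0,0],"grip": 0.1},
  {"dp": [0,0,65],"turn": [0,0,0],"grip": 0.1},
  {"dp": [0,0,70],"turn": [0,0,0],"grip": 0.1},
  {"dp": [0,0,70],"turn": [0,0,0],"grip": 0.1},
])

```text
time_s: 11.6
position: [0.4893, 0.1591, 0.3163]
tcp_rot: [[-1.0, 0.001, -0.003], [0.001, 1.0, -0.001], [0.003, -0.001, -1.0]]
force: [0.6, -0.1, -1.9]
opening: 0.179
```

Run:
```python
from h import *
go(.490,.160,.315,90); print(bot.read_state()['moment'])
im,d=snap('side','side10'); 
cv2.imwrite('pics/side10z.png',cv2.resize(im[110:270,190:310,::-1],None,fx=3.7,fy=3.7,interpolation=cv2.INTER_CUBIC))
im,d=snap('top','top10'); 
cv2.imwrite('pics/top10z.png',cv2.resize(im[130:250,180:300,::-1],None,fx=4.5,fy=4.5,interpolation=cv2.INTER_CUBIC))
```

```text
t 11.6 p [489.3 159.1 316.3] yaw 89.92 F [ 0.6 -0.1 -1.9] op 0.179
dp [-0.7  0.9  1.3] turn [-0.03 -0.17 -0.08]
[ 0.0625755  -0.16158267  0.03266404]
```

View pics/side10z.png

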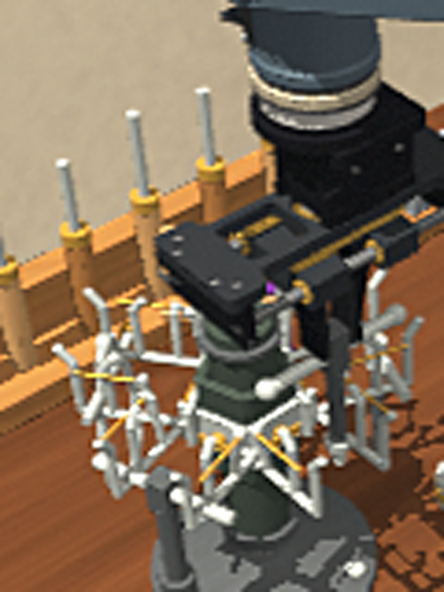

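View pics/top10z.png

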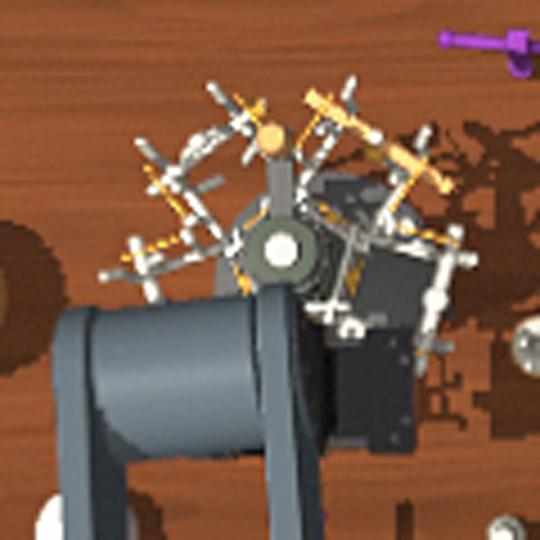

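The key hangs level above the hook, with its balls at side zoom (267,387) and (393,315). I'll project the hook points into the clear earlier view to identify the right prongs.

Run:
```python
from h import *
np.set_printoptions(precision=1,suppress=True)
# bias of side camera from the held key
C=np.array([.4893,.1591,.2986])
for s in(1,-1): print('ball pred',np.array(proj('side',C+[0,.052*s,0])),'seen',(190+(267 if s>0 else 393)/3.7-.36,110+(387 if s>0 else 315)/3.7-.36))
s=np.load('pics/side7.npz')['im'][160:280,220:300,::-1]; k=8; x=cv2.resize(s,None,fx=k,fy=k,interpolation=cv2.INTER_CUBIC)[:,:]
x=cv2.resize(s,None,fx=7,fy=5,interpolation=cv2.INTER_CUBIC)
st=np.array([.490,.160,.188])
def P(p): u,v=proj('side',p); return int((u-220+.5)*7),int((v-160+.5)*5)
for sg,c in((1,(255,0,255)),(-1,(255,255,0))):
    pts=[(-.0155,.048),(-.0115,.036),(-.0115,-.0085),(.0115,-.0085),(.0115,.036),(.0155,.048)]
    for p,q in zip(pts[:-1],pts[1:]): cv2.line(x,P(st+[p[0],.03*sg,p[1]]),P(st+[q[0],.03*sg,q[1]]),c,1)
cv2.imwrite('pics/side7o.png',x)
cv2.imwrite('pics/side7p.png',cv2.resize(s,None,fx=7,fy=5,interpolation=cv2.INTER_CUBIC))
```

```text
ball pred [262.3 214.3] seen (261.8021621621622, 214.23459459459457)
ball pred [296.9 193.9] seen (295.8562162162162, 194.77513513513512)
```

View pics/side7o.png

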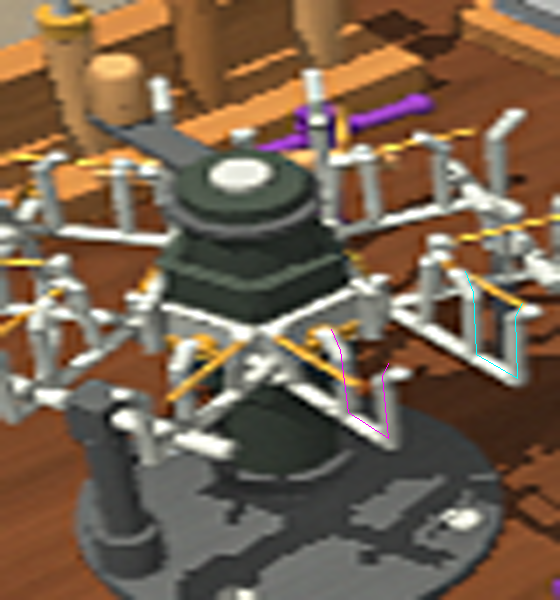

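View pics/side7p.png

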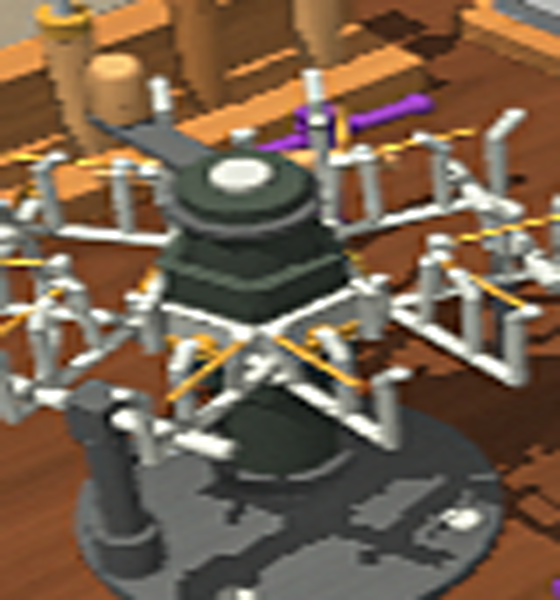

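Request:
jog_arm([
  {"dp": [0,0,15],"turn": [0,0,-1],"grip": 0.1},
  {"dp": [0,0,30],"turn": [0,0,-1],"grip": 0.1},
  {"dp": [0,0,42],"turn": [0,0,-1],"grip": 0.1},
  {"dp": [0,0,50],"turn": [0,0,-1],"grip": 0.1},
  {"dp": [0,0,56],"turn": [0,0,-1],"grip": 0.1},
  {"dp": [0,0,60],"turn": [0,0,-1],"grip": 0.1},
  {"dp": [0,0,60],"turn": [0,0,-1],"grip": 0.1},
])

```text
time_s: 12.4
position: [0.4895, 0.1598, 0.2573]
tcp_rot: [[-1.0, -0.017, -0.0], [-0.017, 1.0, -0.0], [0.0, -0.0, -1.0]]
force: [-1.0, -0.3, -2.1]
opening: 0.177
```

Run:
```python
from h import *
go(.490,.160,.25,91); print(bot.read_state()['moment'])
im,d=snap('side','side11'); 
cv2.imwrite('pics/side11p.png',cv2.resize(im[160:280,220:310,::-1],None,fx=7,fy=5,interpolation=cv2.INTER_CUBIC))
```

```text
t 12.4 p [489.5 159.8 257.3] yaw 90.97 F [-1.  -0.3 -2.1] op 0.177
dp [-0.5  0.1  7.3] turn [-0.   -0.03 -0.03]
[ 0.08330413 -0.16266903  0.0468825 ]
```

View pics/side11p.png

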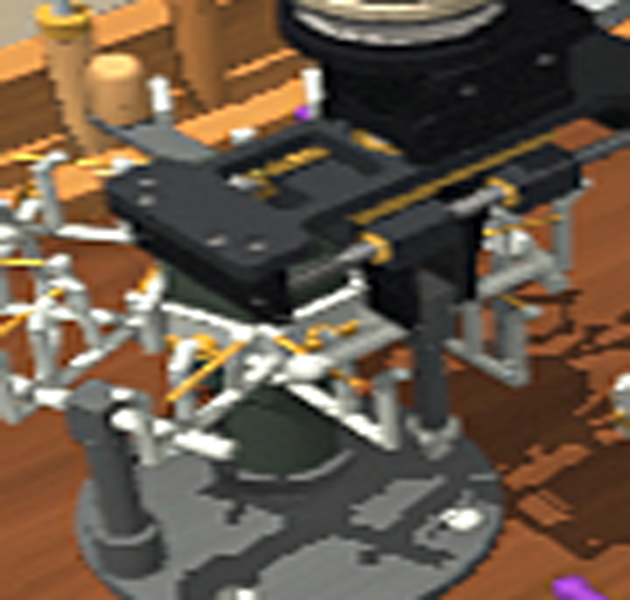

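Run:
```python
from h import *
np.set_printoptions(precision=1,suppress=True,linewidth=160)
a=np.load('pics/side7.npz')['im']; g=cv2.cvtColor(a,cv2.COLOR_RGB2GRAY)
print('L u268.. v232..');print(g[232:252,262:284]);print('R u284 v218');print(g[218:240,278:302])
b=np.load('pics/side11.npz')['im']; g=cv2.cvtColor(b,cv2.COLOR_RGB2GRAY)
print('ball u258 v228');print(g[226:238,256:272])
C=np.array([.4895,.1598,.2396]); r=np.radians(1)
print(proj('side',C+.052*np.array([-np.sin(r),np.cos(r),0])))
st=np.array([.490,.160,.188])
for s in(1,-1):
    for x,z in((-.0115,.03),(-.0115,.01),(-.0115,-.0085),(-.019,.048)): print(s,x,z,np.array(proj('side',st+[x,.03*s,z])))
```

```text
L u268.. v232..
[[103  53 121 177 112 132 146 119  64  37  46  45  39  73  90  86  86  90  90  87  85  88]
 [ 91  40  15 119 218 176 133 125  69  38  45  41  37  68 161 146  97  53  32  75  92  92]
 [108  57  24  22  54 200 188 128  76  42  36  46  98 203 255 255 154  30  39  82  93  88]
 [119  67  26  27  21  43 192 187 122  61  30 139 186 174 203 179  92  39  45  43  39  39]
 [126 110  64  26  24  71 112 204 201 130  85 169 164 111  60  34  38  44  44  46  46  42]
 [232 255 193  75  21  66 140 131 119 100  82 119 134 104  58  40  42  47  46  46  44  45]
 [205 254 255 220  97  54 138 140 107  90  47 108 151 136  81  44  43  46  45  45  47  48]
 [ 32 180 252 255 221 118 135 140 111  63  35  82 143 140  84  43  42  44  46  46  47  48]
 [ 25  15 176 249 255 243 179 140 126  78  41  84 145 141  88  42  43  47  48  48  47  46]
 [ 35  29  19 112 165 206 177 140 115  74  41  84 144 141  96  59  48  46  46  48  45  46]
 [ 38  39  31  18 119 231 194 142 115  72  38  73 145 146 100  58  53  55  48  47  46  48]
 [ 38  39  38  32  19  61 141 196 254 220 105  57 136 146 103  59  54  56  58  54  
[... 3353 characters left out ...]
5 249 193 145 237 255 255 254 233 236 180 125 110  64  41]
 [210 254 197 111 141 228 254 255 252 227 152 121 111 121  80  46]
 [254 246 157 130 170 208 233 243 233 191 107  92 134 133  87  48]
 [250 157  88 253 252 179 172 185 173 118  49  47  89 115 116  72]
 [145  75 110 167 121 132 119 120  79  24  21  85 140 112 188 151]
 [ 95  44  43  31  41 187 251 255 208  80  25  77 161 139 130 115]]
(np.float64(263.9182848768257), np.float64(232.54159754924657))
1 -0.0115 0.03 [274.3 236.6]
1 -0.0115 0.01 [274.7 242.2]
1 -0.0115 -0.0085 [275.1 247.2]
1 -0.019 0.048 [275.9 233.1]
-1 -0.0115 0.03 [293.2 224.6]
-1 -0.0115 0.01 [293.4 230.2]
-1 -0.0115 -0.0085 [293.5 235.2]
-1 -0.019 0.048 [295.1 221. ]
```

The subpixel check gives the hook centre at about (0.4895, 0.1587), q ≈ 1.4°, and a height close to nominal. The bar is about 1 mm off in y. Going down by feel.

Request:
jog_arm([
  {"dp": [0,-1,2],"turn": [0,0,0],"grip": 0.1},
  {"dp": [0,-1,5],"turn": [0,0,0],"grip": 0.1},
  {"dp": [0,-1,8],"turn": [0,0,0],"grip": 0.1},
  {"dp": [0,-1,8],"turn": [0,0,0],"grip": 0.1},
  {"dp": [0,-1,8],"turn": [0,0,0],"grip": 0.1},
])

```text
time_s: 12.95
position: [0.4895, 0.1589, 0.2494]
tcp_rot: [[-1.0, -0.017, -0.0], [-0.017, 1.0, 0.0], [0.0, 0.0, -1.0]]
force: [0.5, 0.0, -1.5]
opening: 0.181
```

Request:
jog_arm([
  {"dp": [0,0,2],"turn": [0,0,0],"grip": 0.1},
  {"dp": [0,0,4],"turn": [0,0,0],"grip": 0.1},
  {"dp": [0,0,4],"turn": [0,0,0],"grip": 0.1},
  {"dp": [0,0,4],"turn": [0,0,0],"grip": 0.1},
])

```text
time_s: 13.35
position: [0.4899, 0.1589, 0.2462]
tcp_rot: [[-1.0, -0.017, 0.001], [-0.017, 1.0, 0.0], [-0.001, 0.0, -1.0]]
force: [-0.8, 0.1, 3.1]
opening: 0.179
```

Run:
```python
from h import *
go(.4895,.1587,.24,91.3); print(bot.read_state()['moment'])
im,d=snap('side','side12'); 
cv2.imwrite('pics/side12p.png',cv2.resize(im[160:280,220:310,::-1],None,fx=7,fy=5,interpolation=cv2.INTER_CUBIC))
```

```text
t 13.35 p [489.9 158.9 246.2] yaw 90.98 F [-0.8  0.1  3.1] op 0.179
dp [ 0.4 -0.2  6.2] turn [ 0.    0.06 -0.32]
[0.1102151  0.06952661 0.00895602]
```

View pics/side12p.png

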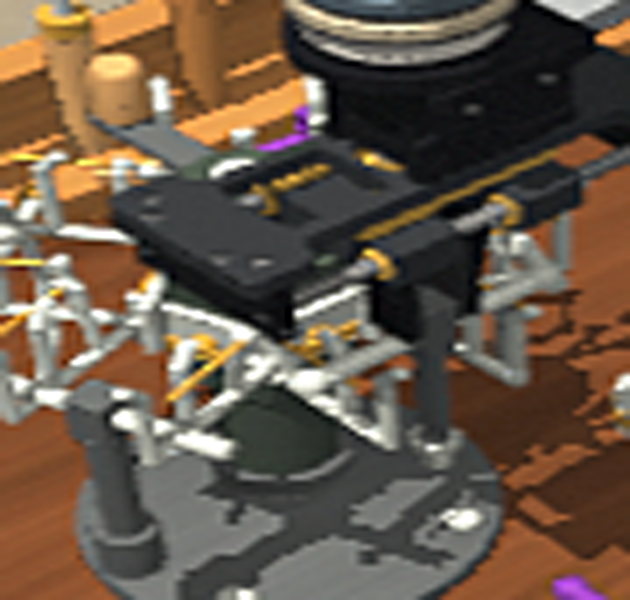

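Contact at about 5 N with the bar axis at 0.2285, which is where the keepers should be; Fx is about 0. Continuing in small steps.

Request:
jog_arm([
  {"dp": [0,0,1],"turn": [0,0,0],"grip": 0.1},
  {"dp": [0,0,2],"turn": [0,0,0],"grip": 0.1},
  {"dp": [0,0,3],"turn": [0,0,0],"grip": 0.1},
  {"dp": [0,0,3],"turn": [0,0,0],"grip": 0.1},
])

```text
time_s: 13.8
position: [0.4899, 0.1589, 0.2425]
tcp_rot: [[-1.0, -0.017, 0.001], [-0.017, 1.0, 0.0], [-0.001, 0.0, -1.0]]
force: [-0.6, -0.6, 3.4]
opening: 0.182
```

Request:
jog_arm([
  {"dp": [0,0,1],"turn": [0,0,0],"grip": 0.1},
  {"dp": [0,0,2],"turn": [0,0,0],"grip": 0.1},
  {"dp": [0,0,3],"turn": [0,0,0],"grip": 0.1},
  {"dp": [0,0,3],"turn": [0,0,0],"grip": 0.1},
])

```text
time_s: 14.2
position: [0.4901, 0.1589, 0.2396]
tcp_rot: [[-1.0, -0.017, 0.001], [-0.017, 1.0, 0.0], [-0.001, 0.0, -1.0]]
force: [0.4, -0.8, 3.5]
opening: 0.177
```

Request:
jog_arm([
  {"dp": [0,0,1.5],"turn": [0,0,0],"grip": 0.1},
  {"dp": [0,0,3],"turn": [0,0,0],"grip": 0.1},
  {"dp": [0,0,4.5],"turn": [0,0,0],"grip": 0.1},
  {"dp": [0,0,5],"turn": [0,0,0],"grip": 0.1},
  {"dp": [0,0,5],"turn": [0,0,0],"grip": 0.1},
])

```text
time_s: 14.7
position: [0.4895, 0.1588, 0.2344]
tcp_rot: [[-1.0, -0.017, -0.0], [-0.017, 1.0, -0.0], [0.0, -0.0, -1.0]]
force: [1.5, -0.2, 3.0]
opening: 0.179
```

Request:
jog_arm([
  {"dp": [0,0,1.5],"turn": [0,0,0],"grip": 0.1},
  {"dp": [0,0,3],"turn": [0,0,0],"grip": 0.1},
  {"dp": [0,0,4.5],"turn": [0,0,0],"grip": 0.1},
  {"dp": [0,0,5],"turn": [0,0,0],"grip": 0.1},
  {"dp": [0,0,5],"turn": [0,0,0],"grip": 0.1},
])

```text
time_s: 15.2
position: [0.489, 0.1588, 0.2292]
tcp_rot: [[-1.0, -0.017, -0.002], [-0.017, 1.0, -0.0], [0.002, -0.0, -1.0]]
force: [-0.8, -0.2, 3.6]
opening: 0.18
```

Run:
```python
from h import *
go(.4895,.1587,.2047,91.3); print(bot.read_state()['moment'])
im,d=snap('side','side13'); 
cv2.imwrite('pics/side13p.png',cv2.resize(im[160:280,220:310,::-1],None,fx=7,fy=5,interpolation=cv2.INTER_CUBIC))
```

```text
t 15.2 p [489.  158.8 229.2] yaw 90.98 F [-0.8 -0.2  3.6] op 0.18
dp [-0.6 -0.1 24.5] turn [-0.01 -0.09 -0.32]
[ 0.12864299 -0.13751493  0.03142234]
```

View pics/side13p.png

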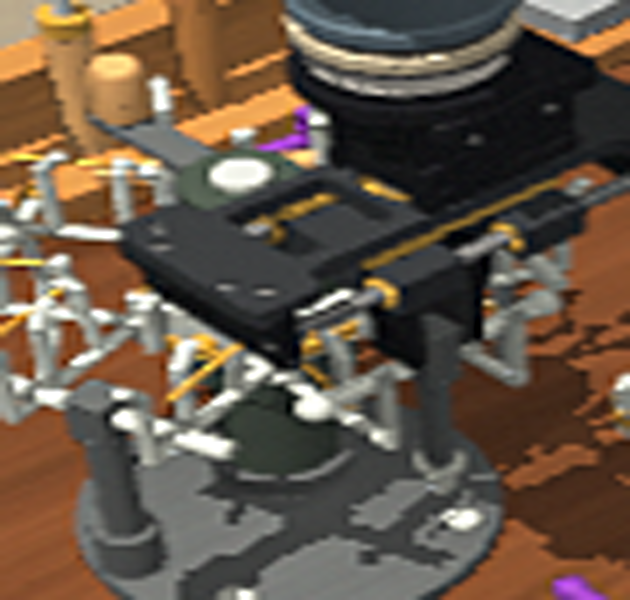

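Request:
jog_arm([
  {"dp": [0,0,1.5],"turn": [0,0,0],"grip": 0.1},
  {"dp": [0,0,3],"turn": [0,0,0],"grip": 0.1},
  {"dp": [0,0,4.5],"turn": [0,0,0],"grip": 0.1},
  {"dp": [0,0,5],"turn": [0,0,0],"grip": 0.1},
  {"dp": [0,0,5],"turn": [0,0,0],"grip": 0.1},
])

```text
time_s: 15.75
position: [0.4892, 0.1588, 0.2243]
tcp_rot: [[-1.0, -0.017, -0.001], [-0.017, 1.0, -0.0], [0.001, -0.0, -1.0]]
force: [-1.3, 0.1, 3.1]
opening: 0.18
```

Request:
jog_arm([
  {"dp": [0,0,1.5],"turn": [0,0,0],"grip": 0.1},
  {"dp": [0,0,3],"turn": [0,0,0],"grip": 0.1},
  {"dp": [0,0,4.5],"turn": [0,0,0],"grip": 0.1},
  {"dp": [0,0,5],"turn": [0,0,0],"grip": 0.1},
  {"dp": [0,0,5],"turn": [0,0,0],"grip": 0.1},
])

```text
time_s: 16.25
position: [0.4891, 0.1589, 0.2192]
tcp_rot: [[-1.0, -0.017, -0.001], [-0.017, 1.0, -0.0], [0.001, -0.0, -1.0]]
force: [-2.3, 0.3, 3.9]
opening: 0.173
```

Request:
jog_arm([
  {"dp": [0,0,1],"turn": [0,0,0],"grip": 0.1},
  {"dp": [0,0,2],"turn": [0,0,0],"grip": 0.1},
  {"dp": [0,0,3],"turn": [0,0,0],"grip": 0.1},
  {"dp": [0,0,4],"turn": [0,0,0],"grip": 0.1},
  {"dp": [0,0,4],"turn": [0,0,0],"grip": 0.1},
])

```text
time_s: 16.75
position: [0.4886, 0.1588, 0.215]
tcp_rot: [[-1.0, -0.017, -0.003], [-0.017, 1.0, -0.0], [0.003, -0.0, -1.0]]
force: [-2.1, -0.2, 2.2]
opening: 0.179
```

Request:
jog_arm([
  {"dp": [0,0,1],"turn": [0,0,0],"grip": 0.1},
  {"dp": [0,0,2],"turn": [0,0,0],"grip": 0.1},
  {"dp": [0,0,3],"turn": [0,0,0],"grip": 0.1},
  {"dp": [0,0,3],"turn": [0,0,0],"grip": 0.1},
])

```text
time_s: 17.15
position: [0.4879, 0.1588, 0.2117]
tcp_rot: [[-1.0, -0.017, -0.004], [-0.017, 1.0, -0.0], [0.004, -0.0, -1.0]]
force: [-5.3, 0.0, 1.3]
opening: 0.181
```

Run:
```python
from h import *
go(.4895,.1587,.2047,91.3); print(bot.read_state()['moment'])
im,d=snap('side','side14'); 
cv2.imwrite('pics/side14p.png',cv2.resize(im[160:280,220:310,::-1],None,fx=7,fy=5,interpolation=cv2.INTER_CUBIC))
```

```text
t 17.15 p [487.9 158.8 211.7] yaw 90.98 F [-5.3  0.   1.3] op 0.181
dp [-1.6 -0.1  7. ] turn [-0.01 -0.24 -0.32]
[0.08314221 0.82946887 0.01526945]
```

View pics/side14p.png

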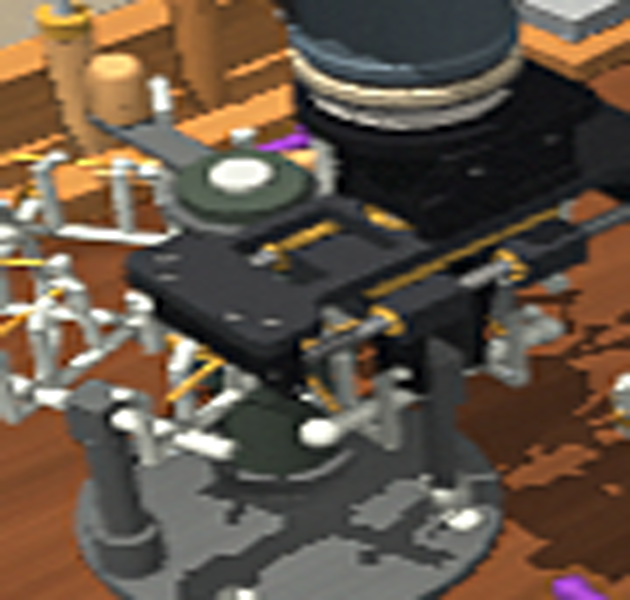

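Request:
jog_arm([
  {"dp": [1,0,0.5],"turn": [0,0,0],"grip": 0.1},
  {"dp": [1,0,1],"turn": [0,0,0],"grip": 0.1},
  {"dp": [1,0,1],"turn": [0,0,0],"grip": 0.1},
])

```text
time_s: 17.5
position: [0.4903, 0.1588, 0.2115]
tcp_rot: [[-1.0, -0.017, 0.004], [-0.017, 1.0, 0.0], [-0.004, 0.0, -1.0]]
force: [1.2, -0.4, -1.9]
opening: 0.181
```

Request:
jog_arm([
  {"dp": [0,0,0.7],"turn": [0,0,0],"grip": 0.1},
  {"dp": [0,0,1.5],"turn": [0,0,0],"grip": 0.1},
  {"dp": [0,0,1.5],"turn": [0,0,0],"grip": 0.1},
])

```text
time_s: 17.8
position: [0.4891, 0.1588, 0.21]
tcp_rot: [[-1.0, -0.017, 0.001], [-0.017, 1.0, 0.0], [-0.001, 0.0, -1.0]]
force: [-0.7, -0.6, -2.7]
opening: 0.175
```

Fz is back to the key's weight alone, so the keepers have snapped over the bar, about 3 mm above the floor. Easing down to the floor.

Request:
jog_arm([
  {"dp": [0,0,0.5],"turn": [0,0,0],"grip": 0.1},
  {"dp": [0,0,1],"turn": [0,0,0],"grip": 0.1},
  {"dp": [0,0,1],"turn": [0,0,0],"grip": 0.1},
])

```text
time_s: 18.1
position: [0.4886, 0.1588, 0.209]
tcp_rot: [[-1.0, -0.017, 0.0], [-0.017, 1.0, -0.0], [-0.0, -0.0, -1.0]]
force: [-0.8, -0.1, -2.3]
opening: 0.175
```

Run:
```python
from h import *
go(.4895,.1587,.207,91.3); print(bot.read_state()['moment'])
im,d=snap('side','side15'); 
cv2.imwrite('pics/side15p.png',cv2.resize(im[160:280,220:310,::-1],None,fx=7,fy=5,interpolation=cv2.INTER_CUBIC))
```

```text
t 18.1 p [488.6 158.8 209. ] yaw 90.97 F [-0.8 -0.1 -2.3] op 0.175
dp [-0.9 -0.1  2. ] turn [-0.    0.   -0.33]
[ 0.09541948 -0.15371189 -0.0220966 ]
```

View pics/side15p.png

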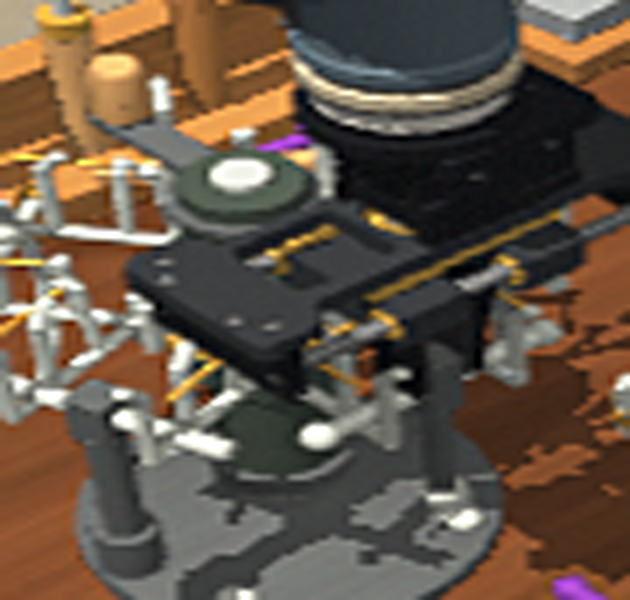

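Request:
jog_arm([
  {"dp": [0,0,0.5],"turn": [0,0,0],"grip": 0.1},
  {"dp": [0,0,1],"turn": [0,0,0],"grip": 0.1},
  {"dp": [0,0,1],"turn": [0,0,0],"grip": 0.1},
])

```text
time_s: 18.45
position: [0.4885, 0.1588, 0.208]
tcp_rot: [[-1.0, -0.017, -0.0], [-0.017, 1.0, -0.0], [0.0, -0.0, -1.0]]
force: [0.9, 0.8, -1.7]
opening: 0.182
```

Request:
jog_arm([
  {"dp": [0,0,0.5],"turn": [0,0,0],"grip": 0.1},
  {"dp": [0,0,0.8],"turn": [0,0,0],"grip": 0.1},
  {"dp": [0,0,0.8],"turn": [0,0,0],"grip": 0.1},
])

```text
time_s: 18.75
position: [0.4886, 0.1589, 0.2072]
tcp_rot: [[-1.0, -0.017, -0.0], [-0.017, 1.0, 0.0], [0.0, 0.0, -1.0]]
force: [-0.5, -0.0, -2.2]
opening: 0.176
```

Request:
jog_arm([
  {"dp": [0,0,0.5],"turn": [0,0,0],"grip": 0.1},
  {"dp": [0,0,0.8],"turn": [0,0,0],"grip": 0.1},
  {"dp": [0,0,0.8],"turn": [0,0,0],"grip": 0.1},
])

```text
time_s: 19.05
position: [0.4886, 0.1588, 0.2064]
tcp_rot: [[-1.0, -0.017, -0.0], [-0.017, 1.0, -0.0], [0.0, -0.0, -1.0]]
force: [-0.3, 0.1, -1.3]
opening: 0.18
```

Request:
jog_arm([
  {"dp": [0,0,0.5],"turn": [0,0,0],"grip": 0.1},
  {"dp": [0,0,0.8],"turn": [0,0,0],"grip": 0.1},
  {"dp": [0,0,0.8],"turn": [0,0,0],"grip": 0.1},
])

```text
time_s: 19.35
position: [0.4885, 0.1588, 0.2056]
tcp_rot: [[-1.0, -0.017, -0.0], [-0.017, 1.0, -0.0], [0.0, -0.0, -1.0]]
force: [-0.9, 0.3, -1.9]
opening: 0.179
```

Request:
jog_arm([
  {"dp": [0,0,0.5],"turn": [0,0,0],"grip": 0.1},
  {"dp": [0,0,0.8],"turn": [0,0,0],"grip": 0.1},
  {"dp": [0,0,0.8],"turn": [0,0,0],"grip": 0.1},
])

```text
time_s: 19.65
position: [0.4887, 0.1589, 0.2051]
tcp_rot: [[-1.0, -0.017, 0.0], [-0.017, 1.0, 0.0], [-0.0, 0.0, -1.0]]
force: [-0.7, -0.2, 0.3]
opening: 0.181
```

Request:
jog_arm([
  {"dp": [0,0,0.5],"turn": [0,0,0],"grip": 0.1},
  {"dp": [0,0,0.8],"turn": [0,0,0],"grip": 0.1},
  {"dp": [0,0,0.8],"turn": [0,0,0],"grip": 0.1},
])

```text
time_s: 19.95
position: [0.4887, 0.1589, 0.2049]
tcp_rot: [[-1.0, -0.017, 0.001], [-0.017, 1.0, 0.0], [-0.001, 0.0, -1.0]]
force: [-2.2, -0.2, 6.0]
opening: 0.18
```

Run:
```python
from h import *
go(.4895,.1587,.207,91.3); print(bot.read_state()['moment'])
im,d=snap('side','side16'); 
cv2.imwrite('pics/side16p.png',cv2.resize(im[160:280,220:310,::-1],None,fx=7,fy=5,interpolation=cv2.INTER_CUBIC))
```

```text
t 19.95 p [488.7 158.9 204.9] yaw 90.98 F [-2.2 -0.2  6. ] op 0.18
dp [-0.8 -0.2 -2.1] turn [ 0.    0.04 -0.32]
[ 0.07286919  0.23114154 -0.0186023 ]
```

View pics/side16p.png

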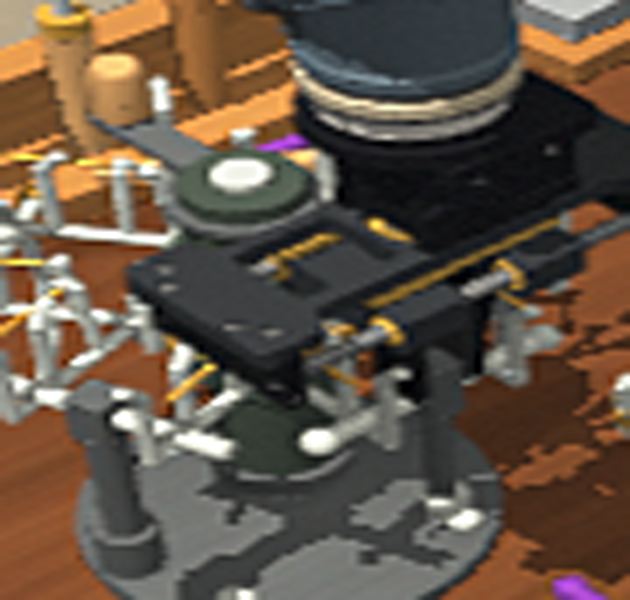

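It's on the floor: net about 8 N up at bar axis 0.187, and the left keeper is shut above the bar. Relieving the push and opening only slightly, because of the prongs.

Request:
jog_arm([
  {"dp": [0,0,-0.7],"turn": [0,0,0],"grip": 0.1},
  {"dp": [0,0,-0.7],"turn": [0,0,0],"grip": 0.22},
  {"dp": [0,0,-0.7],"turn": [0,0,0],"grip": 0.225},
  {"dp": [0,0,-0.7],"turn": [0,0,0],"grip": 0.225},
  {"dp": [0,0,-0.7],"turn": [0,0,0],"grip": 0.225},
])

```text
time_s: 20.5
position: [0.4887, 0.1589, 0.2046]
tcp_rot: [[-1.0, -0.017, 0.0], [-0.017, 1.0, 0.0], [-0.0, 0.0, -1.0]]
force: [0.3, 0.9, 0.4]
opening: 0.227
```

Request:
jog_arm([
  {"dp": [0,0,-2],"turn": [0,0,0],"grip": 0.225},
  {"dp": [0,0,-5],"turn": [0,0,0],"grip": 0.225},
  {"dp": [0,0,-8],"turn": [0,0,0],"grip": 0.225},
])

```text
time_s: 20.8
position: [0.4887, 0.1588, 0.213]
tcp_rot: [[-1.0, -0.017, 0.0], [-0.017, 1.0, 0.0], [-0.0, 0.0, -1.0]]
force: [0.8, -0.2, -0.8]
opening: 0.223
```

Run:
```python
from h import *
go(.4895,.1587,.207,91.3); print(bot.read_state()['moment'])
im,d=snap('side','side17'); 
cv2.imwrite('pics/side17p.png',cv2.resize(im[160:280,220:310,::-1],None,fx=7,fy=5,interpolation=cv2.INTER_CUBIC))
```

```text
t 20.8 p [488.7 158.8 213. ] yaw 90.98 F [ 0.8 -0.2 -0.8] op 0.223
dp [-0.8 -0.1  6. ] turn [ 0.    0.01 -0.32]
[ 0.09802722 -0.15820997 -0.02674711]
```

View pics/side17p.png

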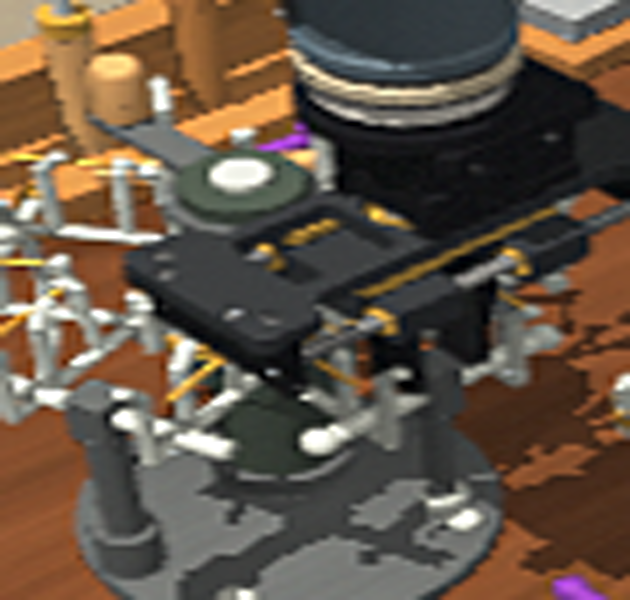

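The ball stayed at zoom (320,440) while the hand rose 8 mm, so the key is free. Retracting straight up.

Request:
jog_arm([
  {"dp": [0,0,-5],"turn": [0,0,0],"grip": 0.225},
  {"dp": [0,0,-11],"turn": [0,0,0],"grip": 0.225},
  {"dp": [0,0,-20],"turn": [0,0,0],"grip": 0.225},
  {"dp": [0,0,-35],"turn": [0,0,0],"grip": 0.225},
  {"dp": [0,0,-55],"turn": [0,0,0],"grip": 0.225},
  {"dp": [0,0,-80],"turn": [0,0,0],"grip": 0.225},
  {"dp": [0,0,-110],"turn": [0,0,0],"grip": 0.225},
  {"dp": [0,0,-140],"turn": [0,0,0],"grip": 0.225},
  {"dp": [0,0,-150],"turn": [0,0,0],"grip": 0.225},
])

```text
time_s: 21.75
position: [0.4901, 0.1591, 0.3667]
tcp_rot: [[-1.0, -0.017, 0.007], [-0.017, 1.0, 0.001], [-0.007, 0.001, -1.0]]
force: [0.2, 0.2, -0.1]
opening: 0.227
```

Request:
jog_arm([
  {"dp": [0,-40,0],"turn": [0,0,0],"grip": 0.225},
  {"dp": [0,-85,0],"turn": [0,0,0],"grip": 0.225},
  {"dp": [0,-130,0],"turn": [0,0,0],"grip": 0.225},
  {"dp": [0,-175,0],"turn": [0,0,0],"grip": 0.225},
  {"dp": [0,-220,0],"turn": [0,0,0],"grip": 0.225},
  {"dp": [0,-265,0],"turn": [0,0,0],"grip": 0.225},
  {"dp": [0,-305,0],"turn": [0,0,0],"grip": 0.225},
  {"dp": [0,-340,0],"turn": [0,0,0],"grip": 0.225},
  {"dp": [0,-350,0],"turn": [0,0,0],"grip": 0.225},
  {"dp": [0,-350,0],"turn": [0,0,0],"grip": 0.225},
])

```text
time_s: 22.75
position: [0.4942, -0.192, 0.3619]
tcp_rot: [[-1.0, -0.014, -0.001], [-0.014, 1.0, 0.001], [0.001, 0.001, -1.0]]
force: [-0.3, 1.0, -0.3]
opening: 0.225
```

Run:
```python
from h import *
go(.4895,.1587,.207,91.3)
im,d=snap('side','side18'); 
cv2.imwrite('pics/side18p.png',cv2.resize(im[160:280,220:310,::-1],None,fx=7,fy=5,interpolation=cv2.INTER_CUBIC))
im,d=snap('top','top18'); 
cv2.imwrite('pics/top18p.png',cv2.resize(im[150:250,200:300,::-1],None,fx=5.9,fy=5.9,interpolation=cv2.INTER_CUBIC))
```

```text
t 22.75 p [ 494.2 -192.   361.9] yaw 90.83 F [-0.3  1.  -0.3] op 0.225
dp [ -0.6 350.5 155.4] turn [ 0.07 -0.07 -0.47]
```

View pics/side18p.png

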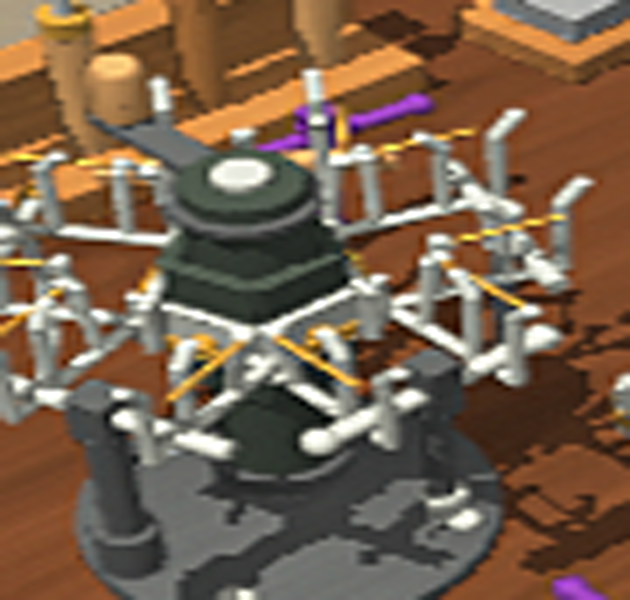

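View pics/top18p.png

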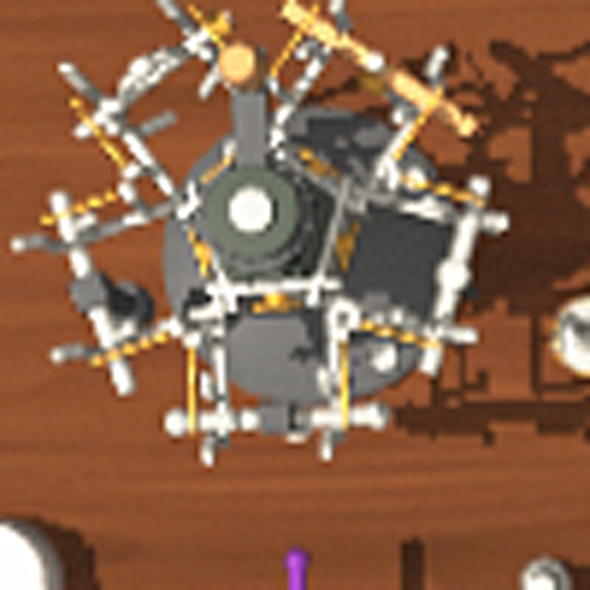

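View pics/side18.png

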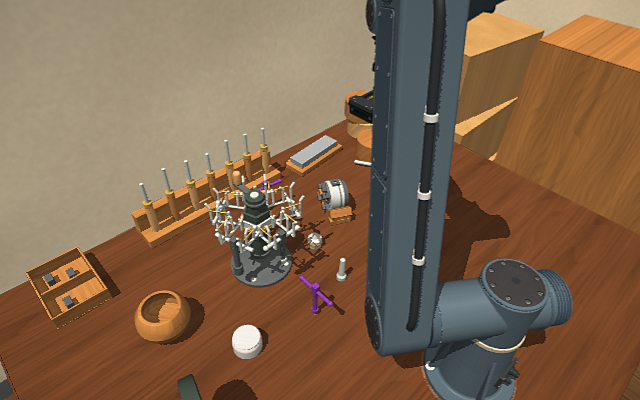

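Run:
```python
from h import *
np.set_printoptions(precision=4,suppress=True)
f=lambda x,y:(200+x/5.9-.42,150+y/5.9-.42)
L,R=[onplane('top',*f(*p),.187) for p in((177,422),(379,414))]; print(L,R,(L+R)/2,np.degrees(np.arctan2(*(L-R)[1::-1])))
ax=onplane('top',*f(249.5,210),.26); cr=onplane('top',*f(239,64),.295); print(ax,cr,np.degrees(np.arctan2(*(cr-ax)[1::-1])))
g=lambda x,y:(220+x/7-.43,160+y/5-.4)
L3=tri(g(320,440),f(177,422)); R3=tri(g(545,333),f(379,414)); print(L3,R3)
a=np.load('pics/side7.npz')['im'].astype(int); b=np.load('pics/side18.npz')['im'].astype(int)
c=cv2.cvtColor(b.astype(np.uint8),cv2.COLOR_RGB2HSV); c0=cv2.cvtColor(a.astype(np.uint8),cv2.COLOR_RGB2HSV)
for n,h in(('before',c0),('after',c)):
    m=(h[...,0]>12)&(h[...,0]<28)&(h[...,1]>150)&(h[...,2]>150)
    for nm,(u0,u1,v0,v1) in dict(L=(259,274,226,240),R=(282,298,211,224)).items():
        v,u=np.nonzero(m[v0:v1,u0:u1]); print(n,nm,len(u),u.mean()+u0,v.mean()+v0,np.polyfit(u,v,1))
t0=np.load('pics/top0.npz')['im'].astype(int); t1=np.load('pics/top18.npz')['im'].astype(int)
print(bot.read_state()['time_s'])
```

```text
[0.4876 0.2114 0.187 ] [0.4894 0.1059 0.187 ] [0.4885 0.1586 0.187 ] 90.95284716412641
[0.5898 0.1619 0.26  ] [0.6576 0.1613 0.295 ] -0.4493007215711185
(array([0.488 , 0.2118, 0.1867]), np.float64(0.9954950839322011)) (array([0.4897, 0.1062, 0.1872]), np.float64(0.9494240617713359))
before L 26 264.8076923076923 231.15384615384616 [0.8718 0.0909]
before R 13 289.38461538461536 216.92307692307693 [0.7412 0.4499]
after L 26 264.8076923076923 231.15384615384616 [0.8718 0.0909]
after R 13 289.38461538461536 216.92307692307693 [0.7412 0.4499]
22.85
```

View pics/top18.png

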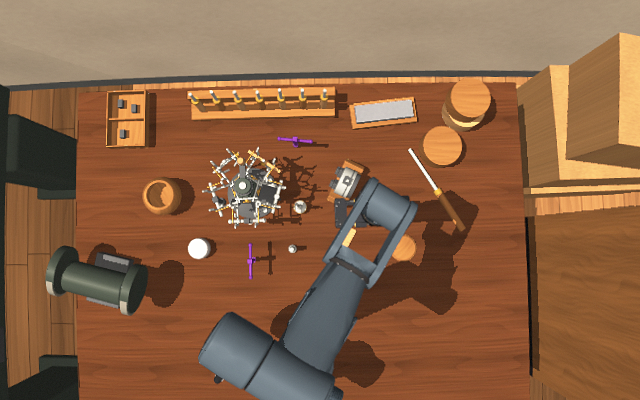

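The key is level at z = 0.187 with the bar at 91°. Both keepers appear in exactly the same pixels as when shut before, and the bystanders are where they were. Handing in.

```bash
python3 -c "
from rig import bot
print(bot.hand_in())"
```

```text
the job is handed in; nothing more can be done
None
```

The steel chuck key is hanging on the empty double hook, which now faces the front of the bench, and I handed the job in at about 23 s; no verdict was reported.

**What I did:**
- I turned the carousel about 65° by gripping its crank knob.
- I then drew the key straight up out of the chuck. I gripped its square head above the bar with the jaws along the bar, because the gripper body would otherwise have hit the carousel head.
- I lowered it by feel. The keepers pushed back with about 5–6 N and then let go. The bar met the throat floor at about 187 mm, close to the nominal 188 mm, with about 8 N net. I eased off, opened only slightly to clear the prongs and backed straight up.

**Last checks:**
- **Key:** triangulated from both cameras, the bar is level, with its ball ends at 186.7 and 187.2 mm, and lies 1° from the world y axis.
- **Keepers:** both are in the same pixels as when shut before the key went in.
- **Rest of the bench:** nothing else appears to have moved. One spot, the bowl lid, was partly behind the arm in the last picture.

**What disagreed:**
- The carousel angle read -0.4° from the crank knob and about +1° to +2° from the prongs and the bar.
- The bar sank about 6 mm between the keepers letting go and the floor, where about 3 mm was expected.
- Just before the keepers let go, the wrist briefly read 5 N sideways, which was gone in the next reading after I shifted the bar 1 mm outward.

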